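Scrap the worn drawplate and present the spare

ROBOT

A 6-joint arm with a two-finger parallel gripper is mounted at the origin on a cart in front of the work surface, level with it; the furniture and walls round the work are solid. World frame = base frame: x ahead of the robot, y to its left, z up, the work surface at z = 0. Lengths are in m, angles in degrees, forces in N, time in s.
With the tool pointing down it reaches from about 0.3 to 0.75 m from the base axis. Payload 8.5 kg.
Tool frame: the origin (TCP) lies midway between the tips of the shut fingers; the grasp point (between the pads) lies 19 mm behind it; z points along the fingers, y is the direction in which the jaws open and shut (so a half turn about z gives the same grasp; the last joint's range is limited). The gripper opens to 85 mm and grips with 20 to 120 N. Pads are 22 mm wide; open, the fingers measure 114 mm over their backs; the gripper's body (76 mm by 85 mm) begins 54 mm behind the grasp point. The pads swing forward as they close: fully open they stand 13 mm farther back than shut.
Start: joints at [-78.684, 21.807, 74.336, -0, 83.858, -12.336], TCP at [0.221, -0.504, 0.231] pointing down, gripper open.
Joint ranges: [-178.18, 178.18], [-50.72, 133.34], [12.68, 142.11], [-81.47, 261.47], [9.98, 163.14], [-165.26, 165.26]. Speed limits (degrees/s): [136.94, 136.94, 180, 180, 180, 180].

INTERFACE

Orientations are given as a 3x3 rotation matrix whose columns are the frame's x, y, z axes.
In Python, from rig import status, eyes, env gives the robot as it stands. The module is installed in compiled form; this text tells all that it offers.
- The arm moves only by the tool play_rows, never from a script. Its argument "targets" is text: rows parted by semicolons, each of 5 numbers parted by spaces: the shift along the tool's x, y, z in m, then the turn about the tool's z in rad, then the closure, from 0 (fully open) to 1 (shut). A call has 1 to 5 rows; each row is the pose to reach, as a shift and turn from the pose commanded when the call began, along the tool's axes at that moment; what a row does not reach only later rows make up. A row lasts 1/10 s, in which the tool goes at most 50 mm and 8.59 degrees, less where a joint would pass 70% of its speed; a pose out of reach is approached as far as the arm can. A call with a gripper value outside its range is refused whole. The fingers move at their own pace and stop on an object; "force" is the grip in N (left out, the last holds). Time passes only in rows, so rows that repeat a pose let the fingers close. It gives the time, the measured TCP pose, the force and the opening at its end, in the units of the state.
- status.observe(): the state, without advancing time (a new reading comes with each control period).
- eyes.get_image(name): name is "scene" or "top"; returns a dict with "pixels" (420x560x3 uint8, red, green, blue), "range_z" (420x560 float32, m along the optical axis (not along the pixel's ray), 0 where there is no reading), "mtx" (3x3 intrinsics, pixels), "k1" (the pictures are not rectified: a ray, as slopes to the right and down, at radius r is drawn at 1 + k1 r^2 times it, then the intrinsics apply), "world_to_cam" (4x4, takes a point from world to camera coordinates). Camera axes: x right, y up, looking along -z (the intrinsics and any distortion apply to the point x, -y, -z); pixel columns grow to the right and rows downward; lengths in m; the calibration is good to about 2 mm. A picture is of the moment at which its call begins.
- env.close_job(): hands the job in, once; it reports no verdict.
The state is a dict: "time_s": time; "q": joint angles; "qvel": joint speeds; "joint_efforts": joint torques, N m; "position": TCP position; "tool_rot": TCP orientation; "ft_force": force on the tool from outside, world axes, zero at the start; "wrist_torque": the same for the moment, N m; "grip_width": finger opening in m.
Only numpy, scipy, OpenCV 4.12 (cv2) and the standard library are available. Lean on these libraries where they do the work, as an engineer would, in place of code of your own. Each camera call takes 0.05 s, during which the arm holds its last target.

TASK

Drop the worn drawplate that lies on the bench into the aluminium scrap box. Then swing the steel case's lid up by its loop handle until it stands open by itself, draw the spare drawplate out of the case, and finish holding it up, still, clear of the case and its lid, at least 12 cm above the bench top and upright as it stood in the case: keep hold of it, do not put it down, and leave the lid open. Do not push the other things on the bench about.

Things in the scene. Friction and masses are not known exactly. Their poses are not given: they have to be found in the camera images.
- worn_plate: worn drawplate: flat steel plate 50 x 30 x 8 mm with three rows of small black holes, about 0.09 kg, lying flat and loose on the bench to the left of the case. Origin at the centre of its underside, x along the 50 mm, y along the 30 mm, z up. A wall shelf 0.29 m up hangs beyond it, to the left
- scrap_box: scrap box: plain open aluminium box, 90 (x) x 80 (y) x 35 mm high, walls and floor 3 mm, fixed to the bench, nearer than the case and to its right. Origin at the centre of its underside. In the arm's way: fixed black lamp, a bar 140 mm wide and 68 mm high, underside 0.45 m above the bench, from about (0.23, 0.01) 0.66 m to the left; leaning the wrist 0.6 rad outward keeps clear
- case: spares case: low dark steel box 84 (x) x 120 (y) x 40 mm high, walls 3 mm, floor 4 mm thick, fixed to the bench. Origin at the centre of its underside. Its lid is hinged on the near rim (its own -x side) and has a loop handle beyond the far rim (+x), so it opens up and towards the robot
- lid (a joint): angle of the case's lid: 0 shut, may start slightly ajar, grows as it opens, stop at 1.85 rad (past upright, leaning to the robot). The stiff hinge holds the lid at any angle; about 2 N at the loop bar moves it
- lid_bar (a point): middle of the loop handle's round bar, diameter 10 mm, parallel to the case's y, 72 mm between its two side arms. It lies in the plane of the lid, 36 mm beyond the case's far wall, with open space between bar and case; 120 mm from the hinge line. The bar may turn between the fingers as the lid swings
- lid_hinge (a point): middle of the lid's hinge line, on the near top edge of the case, 40 mm high; the line runs along the case's y
- spare_plate: spare drawplate: same plate, hidden under the lid, standing on its long edge on the case floor between two low wooden cheeks (8 mm high, 27 mm wide, slot 11 mm) at its ends, the middle 34 mm free. Origin: centre of its lower edge; x along its length, parallel to the case's x, y across the 8 mm, z up the 30 mm. Near the middle of the case, over 40 mm from the side walls
- tweezers_2: bystander: steel tweezers 136 mm long, loose. Origin at the centre of the underside
- pearl_cap: bystander: shallow round jar cap with pearls, diameter 66 mm, 12 mm high, loose. Origin at the centre of the underside
- eye_loupe: bystander: black eye loupe, diameter 41 mm, 30 mm high, loose. Origin at the centre of the underside
Things that resemble listed ones, but are neither listed nor needed, are in the scene too. Leave any blue or green look-alike of the worn_plate alone.

How it is judged:
By the outcome, as a careful person would: the job done as asked, in the order asked, and still so for the second after the job is handed in, while the arm keeps its last pose, push and grip.
It also fails if it takes over 61 s, if anything falls off the work surface, if the arm or the gripper's body presses on something with over 40 N, if the wrist force passes 120 N, or if a joint passes its speed limit or range.

## Working session

There is one attempt and no reset: what is moved stays moved. The work goes in short steps, Python scripts to look and compute and a tool call to move; the robot and the scene stay as the last step left them, time stands still between calls to the robot, and variables do not carry over. Pictures are saved under pics/ and viewed, and the job is handed in when it is done.

Besides the shell and the picture viewer there is one more tool, called after ">>>" as name(argument=value, ...) on one line, values as JSON. play_rows: Moves the arm, as the interface text tells. Its arguments: {"type":"object","properties":{"targets":{"type":"string"},"force":{"type":"number"}},"required":["targets"]}

```bash
mkdir -p pics && ls && python3 - <<'E'
from rig import status, eyes, env
import cv2,numpy as np
s=status.observe(); print(s)
for n in ("scene","top"):
    d=eyes.get_image(n); cv2.imwrite(f"pics/{n}0.png",d["pixels"][:,:,::-1]); print(n,d["mtx"],d["k1"],d["world_to_cam"],(d["range_z"]>0).mean())
    np.savez(f"{n}0.npz",**d)
E
```

```text
pics
{'time_s': 0.0, 'q': array([-7.86844979e+01,  2.18411870e+01,  7.43869577e+01,  1.56227221e-03,
        8.38593287e+01, -1.23374954e+01]), 'qvel': array([ 0.11269131,  0.00832773,  0.04470441, -0.14060055,  0.02487268,
       -0.02505356]), 'joint_efforts': array([-1.24967475e-03, -4.48467350e+01, -2.31277657e+01, -2.34151385e-04,
        4.82720396e-03, -8.63727990e-06]), 'position': array([ 0.2205849 , -0.50348796,  0.23069697]), 'tool_rot': array([[ 9.15993249e-01,  4.01193586e-01, -2.72971833e-04],
       [ 4.01193524e-01, -9.15992085e-01,  1.50233861e-03],
       [ 3.52688575e-04, -1.48564655e-03, -9.99998834e-01]]), 'ft_force': array([0.50377235, 0.62185334, 0.22684461]), 'wrist_torque': array([ 0.02936361, -0.0573402 ,  0.00097696]), 'grip_width': 0.08522227523306646}
scene [[444.96176362   0.         288.87243056]
 [  0.         444.96176362 206.00301486]
 [  0.           0.           1.        ]] 0.011802916673985286 [[ 0.99901329 -0.04425613 -0.00372146 -0.57383842]
 [ 0.04088886  0.88381264  0.46605077  0.03703186]
 [-0.01733653 -0.46574307  0.88475015 -1.03021172]
 [ 0.          0.          0.          1.        ]] 0.9960034013605442
top [[389.30377857   0.         278.42107802]
 [  0.         389.30377857 212.13138568]
 [  0.           0.           1.        ]] -0.04732206507014328 [[ 0.02625708 -0.99940204  0.02249733 -0.13597122]
 [ 0.98401516  0.02980511  0.17557281 -0.56646289]
 [-0.17613836  0.01752768  0.98420936 -0.84498427]
 [ 0.          0.          0.          1.        ]] 0.9958460884353741
```

View pics/scene0.png

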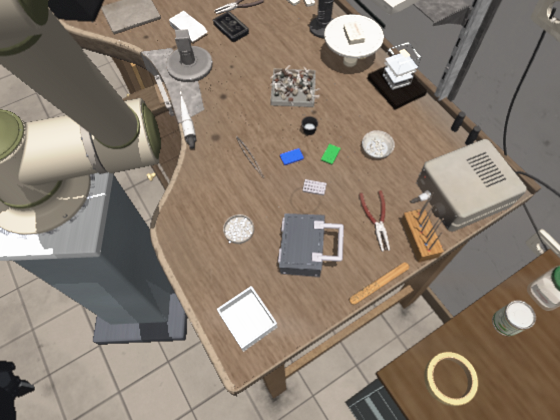

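View pics/top0.png

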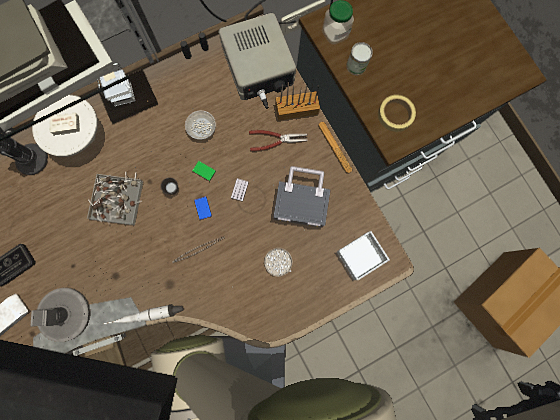

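The worn plate candidates are: silver with holes at top (240,190) / scene (314,187); blue at top (203,208); green at top (204,171). I choose the silver one and check it in a crop.

```bash
cat > h.py <<'E'
import numpy as np, cv2
from rig import status, eyes, env
def get(n): return eyes.get_image(n)
def slopes(d,uv):
    uv=np.atleast_2d(np.asarray(uv,float)); K=d["mtx"]
    p=np.stack([(uv[:,0]-K[0,2])/K[0,0],(uv[:,1]-K[1,2])/K[1,1]],1)
    q=p.copy()
    for _ in range(20): q=p/(1+float(d["k1"])*(q**2).sum(1,keepdims=True))
    return q
def ray(d,uv):
    q=slopes(d,uv); T=d["world_to_cam"]; R=T[:3,:3]
    c=-R.T@T[:3,3]; v=np.stack([q[:,0],-q[:,1],-np.ones(len(q))],1)@R
    return c,v
def plane(d,uv,z):
    c,v=ray(d,uv); return c+v*((z-c[2])/v[:,2])[:,None]
def depth_pts(d):
    H,W=d["range_z"].shape; u,v=np.meshgrid(np.arange(W),np.arange(H))
    c,r=ray(d,np.stack([u.ravel(),v.ravel()],1)); P=c+r*d["range_z"].ravel()[:,None]
    return P.reshape(H,W,3)
def two(d1,uv1,d2,uv2):
    c1,v1=ray(d1,uv1);c2,v2=ray(d2,uv2);v1=v1[0];v2=v2[0]
    t=np.linalg.lstsq(np.stack([v1,-v2],1),c2-c1,rcond=None)[0]
    a=c1+t[0]*v1;b=c2+t[1]*v2; return (a+b)/2,np.linalg.norm(a-b)
def proj(d,P):
    P=np.atleast_2d(P);T=d["world_to_cam"];X=P@T[:3,:3].T+T[:3,3]
    s=np.stack([X[:,0],-X[:,1]],1)/(-X[:,2:3]); s=s*(1+float(d["k1"])*(s**2).sum(1,keepdims=True))
    K=d["mtx"]; return s*[K[0,0],K[1,1]]+[K[0,2],K[1,2]]
def load(f): return dict(np.load(f))
E
python3 - <<'E'
from h import *
t=load("top0.npz"); s=load("scene0.npz")
a=cv2.resize(t["pixels"][150:290,170:400][:,:,::-1],None,fx=3,fy=3,interpolation=cv2.INTER_CUBIC); cv2.imwrite("pics/topc.png",a)
b=cv2.resize(s["pixels"][130:360,210:400][:,:,::-1],None,fx=2.6,fy=2.6,interpolation=cv2.INTER_CUBIC); cv2.imwrite("pics/scc.png",b)
for n,d,pts in (("top",t,[(240,190),(203,208),(204,171),(300,205),(300,170),(278,262),(362,255),(170,187),(200,250)]),("scene",s,[(314,187),(292,157),(331,154),(303,245),(238,230),(247,318)])):
    P=depth_pts(d)
    for u,v in pts: print(n,u,v,P[v,u].round(4))
    # high things
    m=(P[...,2]>0.25)&(d["range_z"]>0)&(P[...,0]<1.2)
    for lo,hi in((.25,.33),(.33,.44),(.44,.53),(.53,.9)):
        k=(P[...,2]>lo)&(P[...,2]<hi)&(d["range_z"]>0); print(n,lo,hi,k.sum(), (P[k].min(0).round(2),P[k].max(0).round(2)) if k.any() else "")
E
```

```text
top 240 190 [ 0.6301 -0.0255  0.0069]
top 203 208 [0.5829 0.0621 0.0059]
top 204 171 [0.6753 0.0651 0.007 ]
top 300 205 [ 0.5892 -0.1697  0.0474]
top 300 170 [ 0.6713 -0.1678  0.0549]
top 278 262 [ 0.4583 -0.1229  0.0031]
top 362 255 [ 0.4804 -0.3245  0.0019]
top 170 187 [0.6313 0.1445 0.0113]
top 200 250 [0.4816 0.064  0.0013]
top 0.25 0.33 6593 (array([ 0.2 , -0.57,  0.25]), array([0.96, 0.4 , 0.33]))
top 0.33 0.44 9181 (array([ 0.22, -0.55,  0.33]), array([0.89, 0.39, 0.44]))
top 0.44 0.53 13117 (array([ 0.25, -0.47,  0.44]), array([0.33, 0.21, 0.53]))
top 0.53 0.9 5336 (array([ 0.28, -0.2 ,  0.53]), array([ 0.34, -0.07,  0.67]))
scene 314 187 [ 0.6311 -0.0258  0.0077]
scene 292 157 [0.5845 0.0595 0.0073]
scene 331 154 [0.678  0.0627 0.0087]
scene 303 245 [ 0.5953 -0.1856  0.0491]
scene 238 230 [ 0.4575 -0.1261  0.0068]
scene 247 318 [ 0.4768 -0.3182  0.0034]
scene 0.25 0.33 7135 (array([ 0.19, -0.5 ,  0.25]), array([1.09, 0.27, 0.33]))
scene 0.33 0.44 3394 (array([ 0.23, -0.5 ,  0.33]), array([1.06, 0.17, 0.44]))
scene 0.44 0.53 4056 (array([ 0.23, -0.16,  0.44]), array([0.31, 0.05, 0.53]))
scene 0.53 0.9 3268 (array([ 0.25, -0.2 ,  0.53]), array([ 0.34, -0.09,  0.64]))
```

View pics/topc.png

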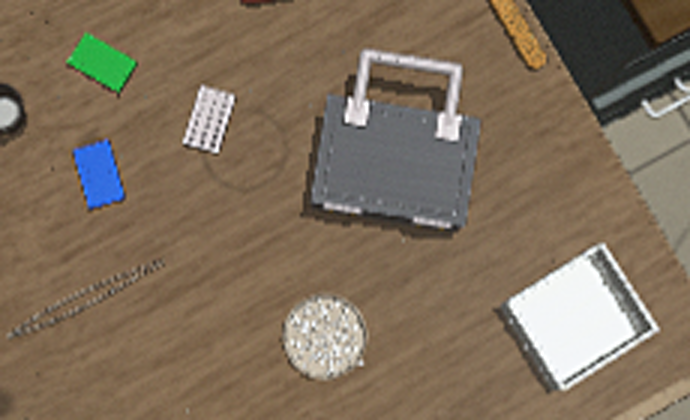

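View pics/scc.png

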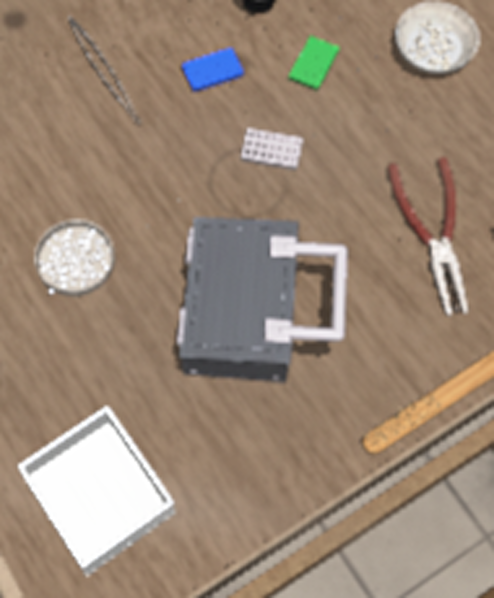

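The silver plate with three rows of black holes (crop (210,118), top (240,190)) is the worn plate. The blue and green blocks are the look-alikes. Next I measure everything.

```bash
python3 - <<'E'
from h import *
D={"top":load("top0.npz"),"scene":load("scene0.npz")}
def rect(n,win,thr,z,close=5):
    d=D[n]; x0,y0,x1,y1=win; im=d["pixels"].astype(int); m=np.zeros(im.shape[:2],np.uint8)
    m[y0:y1,x0:x1]=((im.min(2)>thr)[y0:y1,x0:x1])*255
    m=cv2.morphologyEx(m,cv2.MORPH_CLOSE,np.ones((close,close)))
    c=max(cv2.findContours(m,cv2.RETR_EXTERNAL,cv2.CHAIN_APPROX_NONE)[0],key=cv2.contourArea)[:,0]
    P=plane(d,c,z)[:,:2].astype(np.float32)
    r=cv2.minAreaRect(P*1000); print(n,"rect",np.round(r[0],1),np.round(r[1],1),round(r[2],1),"box",cv2.boxPoints(r).round(1).tolist()); return r
rect("top",(225,170,258,208),140,.008); rect("scene",(298,172,332,200),140,.008)
for n,w in(("top",(330,225,395,285)),("scene",(212,280,282,355))): rect(n,w,150,.035,9)
for n in D:
    d=D[n];P=depth_pts(d)
    w=(265,160,335,232) if n=="top" else (270,205,350,280)
    x0,y0,x1,y1=w; Q=P[y0:y1,x0:x1].reshape(-1,3); im=d["pixels"][y0:y1,x0:x1].reshape(-1,3).astype(int)
    dark=(im.max(1)<110)&(Q[:,2]>.036)&(Q[:,2]<.08); q=Q[dark]
    A=np.c_[q[:,:2],np.ones(len(q))]; co=np.linalg.lstsq(A,q[:,2],rcond=None)[0]; print(n,"lid dark n",len(q),"zmed",np.median(q[:,2]),"plane",co.round(3), "std",(q[:,2]-A@co).std())
    r=cv2.minAreaRect((q[:,:2]*1000).astype(np.float32)); print(r)
    br=(im.min(1)>140)&(Q[:,2]>.03); b=Q[br]; print(" handle n",len(b),b.min(0).round(3),b.max(0).round(3)); r=cv2.minAreaRect((b[:,:2]*1000).astype(np.float32));print(r,cv2.boxPoints(r).round(1).tolist())
E
```

```text
top rect [632.1 -23.8] [29.  50.4] 76.0 box [[604.0999755859375, -31.799999237060547], [653.0, -44.0], [660.0999755859375, -15.899999618530273], [611.0999755859375, -3.5999999046325684]]
scene rect [631.8 -23.9] [32.1 50.8] 75.3 box [[603.0999755859375, -33.0], [652.2999877929688, -45.900001525878906], [660.4000244140625, -14.800000190734863], [611.2999877929688, -1.899999976158142]]
top rect [ 477.  -319.1] [81.4 95.8] 33.0 box [[416.79998779296875, -301.1000061035156], [469.0, -381.3999938964844], [537.2999877929688, -337.1000061035156], [485.1000061035156, -256.70001220703125]]
scene rect [ 479.6 -324. ] [82.  97.9] 32.8 box [[418.6000061035156, -305.1000061035156], [471.70001220703125, -387.3999938964844], [540.5999755859375, -342.8999938964844], [487.5, -260.6000061035156]]
top lid dark n 726 zmed 0.04704300882837448 plane [ 0.08  -0.007 -0.002] std 0.001708693793314939
((607.5013427734375, -175.45216369628906), (122.27539825439453, 119.20044708251953), 82.4666519165039)
 handle n 369 [ 0.412 -0.223  0.039] [ 0.679 -0.104  0.934]
((541.5963745117188, -167.760009765625), (100.0180435180664, 270.5356140136719), 84.13739013671875) [[401.8999938964844, -203.6999969482422], [671.0, -231.3000030517578], [681.2999877929688, -131.8000030517578], [412.1000061035156, -104.19999694824219]]
scene lid dark n 138 zmed 0.044530236835885084 plane [0.055 0.042 0.021] std 0.004076114187907017
((606.9840087890625, -179.87332153320312), (117.06169128417969, 116.12249755859375), 84.93160247802734)
 handle n 533 [ 0.543 -0.538  0.04 ] [ 0.678 -0.117  0.892]
((591.2889404296875, -331.9576416015625), (418.25079345703125, 127.7854232788086), 82.35195922851562) [[500.1000061035156, -530.7000122070312], [626.7999877929688, -547.7000122070312], [682.4000244140625, -133.1999969482422], [555.7999877929688, -116.19999694824219]]
```

```bash
python3 - <<'E'
from h import *
t=load("top0.npz"); s=load("scene0.npz")
a=cv2.resize(t["pixels"][158:238,262:342][:,:,::-1],None,fx=7,fy=7,interpolation=cv2.INTER_CUBIC)
b=cv2.resize(s["pixels"][205:285,270:350][:,:,::-1],None,fx=7,fy=7,interpolation=cv2.INTER_CUBIC)
cv2.imwrite("pics/casea.png",a);cv2.imwrite("pics/caseb.png",b)
E
```

```text
(no output)
```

View pics/casea.png

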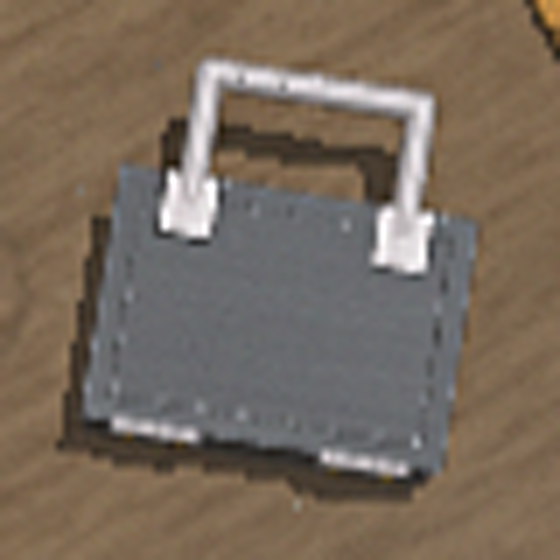

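View pics/caseb.png

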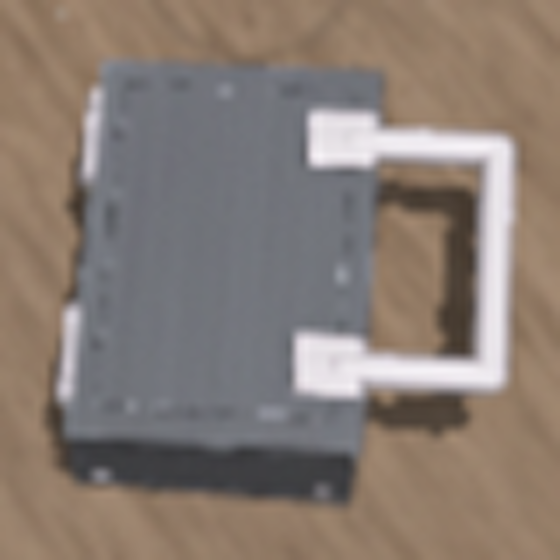

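```bash
python3 - <<'E'
from h import *
t=load("top0.npz"); s=load("scene0.npz")
T=lambda p:(np.array(p)+.5)/7-.5+[262,158]; S=lambda p:(np.array(p)+.5)/7-.5+[270,205]
for n,a,b in [("bar+y",(208,74),(498,150)),("bar-y",(424,106),(490,373)),("far+y",(122,167),(383,72)),("far-y",(476,222),(357,452)),("near-y",(436,470),(65,440)),("near+y",(85,412),(106,62))]:
    P,e=two(t,T(a),s,S(b)); print(n,P.round(4),"gap",round(e,4))
E
```

```text
bar+y [ 0.6762 -0.1474  0.0514] gap 0.0
bar-y [ 0.6662 -0.2197  0.0563] gap 0.0002
far+y [ 0.6439 -0.1193  0.0496] gap 0.0009
far-y [ 0.6279 -0.2386  0.0487] gap 0.0015
near-y [ 0.5451 -0.2272  0.0377] gap 0.0019
near+y [ 0.5609 -0.1094  0.0448] gap 0.0
```

```bash
python3 - <<'E'
from h import *
s=load("scene0.npz"); t=load("top0.npz")
P=depth_pts(s)
for u,v in [(20,20),(50,60),(80,80),(110,100),(130,120),(145,135),(150,150),(120,150),(80,150),(40,155),(10,165),(20,190),(45,210),(60,30),(100,60),(30,10)]: print(u,v,P[v,u].round(3), s["range_z"][v,u].round(3))
print("top");P=depth_pts(t)
for u,v in [(160,350),(200,360),(185,375),(150,375),(100,370),(60,400),(140,400),(250,350),(260,380),(220,400),(320,400),(320,385),(400,400),(440,415),(240,375),(270,405),(20,365)]: print(u,v,P[v,u].round(3), t["range_z"][v,u].round(3))
E
```

```text
20 20 [ 0.328 -0.194  0.616] 0.4
50 60 [ 0.294 -0.136  0.515] 0.516
80 80 [ 0.295 -0.103  0.448] 0.591
110 100 [ 0.291 -0.05   0.349] 0.703
130 120 [ 0.283 -0.005  0.243] 0.818
145 135 [0.292 0.007 0.181] 0.879
150 150 [ 0.295 -0.009  0.153] 0.896
120 150 [ 0.24  -0.014  0.165] 0.882
80 150 [ 0.166 -0.017  0.173] 0.872
40 155 [ 0.092 -0.027  0.175] 0.864
10 165 [ 0.046 -0.053  0.183] 0.844
20 190 [ 0.027 -0.064  0.109] 0.904
45 210 [ 0.037 -0.066  0.024] 0.979
60 30 [ 0.306 -0.104  0.529] 0.519
100 60 [-0.41   1.365 -0.906] 2.46
30 10 [ 0.332 -0.179  0.615] 0.409
top
160 350 [0.277 0.101 0.16 ] 0.734
200 360 [0.285 0.003 0.281] 0.618
185 375 [0.263 0.024 0.29 ] 0.606
150 375 [0.303 0.029 0.469] 0.436
100 370 [0.308 0.083 0.476] 0.429
60 400 [0.286 0.106 0.515] 0.387
140 400 [0.287 0.026 0.507] 0.396
250 350 [ 0.12  -0.029 -0.801] 1.655
260 380 [ 0.303 -0.097  0.476] 0.432
220 400 [ 0.282 -0.054  0.482] 0.422
320 400 [ 0.334 -0.14   0.658] 0.258
320 385 [ 0.336 -0.144  0.627] 0.29
400 400 [-0.103 -0.708 -0.903] 1.728
440 415 [-0.168 -0.892 -0.906] 1.723
240 375 [ 0.3   -0.072  0.442] 0.464
270 405 [ 0.325 -0.107  0.64 ] 0.275
20 365 [0.313 0.165 0.494] 0.411
```

>>> play_rows(targets="0 0.03 0.02 0 0.3; 0 0.06 0.04 0 0.5; 0 0.09 0.05 0 0.5; 0 0.12 0.05 0 0.5; 0 0.12 0.05 0 0.5", force=30)

```text
time_s: 0.6
position: [0.2694, -0.6155, 0.1792]
tool_rot: [[0.916, 0.401, -0.0], [0.401, -0.916, 0.001], [0.0, -0.001, -1.0]]
ft_force: [-0.3, 0.8, -0.2]
grip_width: 0.043
```

```bash
python3 - <<'E'
from h import *
s=status.observe(); print(s["time_s"],s["q"].round(3),s["position"].round(4),s["grip_width"],s["ft_force"])
E
```

```text
0.6 [-7.6434e+01  3.6384e+01  5.7374e+01  6.0000e-03  8.6325e+01 -1.0090e+01] [ 0.2694 -0.6155  0.1792] 0.04301471648232254 [-0.26726533  0.79496336 -0.2280209 ]
```

```bash
python3 - <<'E'
from h import *
q1=np.radians(-78.684); f=np.array([np.cos(q1),np.sin(q1),0]); n=np.array([-np.sin(q1),np.cos(q1),0])
from scipy.optimize import least_squares
A=[]
for nm in("scene0.npz","top0.npz"):
    d=load(nm); P=depth_pts(d)[d["range_z"]>0]; A.append(P)
P=np.vstack(A); a=P@f; l=P@n; z=P[:,2]
m=(np.hypot(P[:,0],P[:,1])<.36)&(l>.10)&(l<.2)&(z>.05)&(z<.25)&(abs(a)<.1); print(m.sum())
r=least_squares(lambda p:np.hypot(a[m]-p[0],z[m]-p[1])-p[2],[0,.13,.06],loss="soft_l1",f_scale=.004); print("shoulder cyl",r.x.round(3))
# lateral extents of upper arm
t=np.radians(21.84)
for z0 in (r.x[1],):
    u=a*np.sin(t)+(z-z0)*np.cos(t); w=a*np.cos(t)-(z-z0)*np.sin(t)  # along, perp(forward)
    for lo,hi in((.05,.12),(.12,.2),(.2,.3),(.3,.4),(.4,.5),(.5,.58)):
        k=(u>lo)&(u<hi)&(l>.12)&(l<.36)&(abs(w)<.12)&~((P[:,0]>.15)&(P[:,0]<.31)&(P[:,1]>.012)&(z>.44))
        if k.sum()>5: print(lo,hi,k.sum(),"l",np.percentile(l[k],[1,50,99]).round(3),"w",np.percentile(w[k],[1,50,99]).round(3))
        if k.sum()>100:
            rr=least_squares(lambda p:np.hypot(l[k]-p[0],w[k]-p[1])-p[2],[.23,0,.06],loss="soft_l1",f_scale=.004).x; print("   circ",rr.round(3))
k=(l>-.1)&(l<.12)&(z>.4)&(a>.05)&(a<.5); print("forearm",k.sum(), (P[k].min(0),P[k].max(0)) if k.any() else "")
# lamp
k=(P[:,0]>.1)&(P[:,0]<.4)&(P[:,1]>.012)&(z>.43)&(z<.56); print("lamp",np.percentile(P[k],[1,50,99],axis=0).round(3))
E
```

```text
3211
shoulder cyl [0.    0.131 0.064]
0.05 0.12 3858 l [0.122 0.229 0.291] w [-0.045  0.009  0.048]
   circ [ 0.221 -0.005  0.062]
0.12 0.2 1460 l [0.213 0.264 0.281] w [-0.041  0.014  0.043]
   circ [0.238 0.    0.042]
0.2 0.3 2653 l [0.213 0.264 0.281] w [-0.041  0.013  0.043]
   circ [0.238 0.001 0.042]
0.3 0.4 5773 l [0.214 0.269 0.296] w [-0.098 -0.008  0.043]
   circ [ 0.205 -0.03   0.082]
0.4 0.5 3912 l [0.215 0.264 0.289] w [-0.033  0.032  0.046]
   circ [0.238 0.001 0.042]
0.5 0.58 6154 l [0.262 0.294 0.301] w [-0.044  0.011  0.057]
   circ [ 0.213 -0.002  0.087]
forearm 0 
lamp [[0.268 0.014 0.459]
 [0.296 0.104 0.506]
 [0.328 0.196 0.52 ]]
```

```bash
cat >> h.py <<'E'
L1,L2,ZB,Z0,LT,LU=.5576,.3314,-.2495,.131,.1175,.238
from scipy.optimize import fsolve
def ik(x,y,z,g=(40,70)):
    r=np.hypot(x,y); q1=np.degrees(np.arctan2(y,x)-np.arcsin(LT/r)); rho=np.sqrt(r*r-LT*LT)
    # elbow geometry: wrist point at (rho, z-ZB) with L1,L2
    zz=z-ZB; D=np.hypot(rho,zz); c=(D*D-L1*L1-L2*L2)/(2*L1*L2)
    if abs(c)>1: return None
    q3=np.arccos(c); q2=np.arctan2(rho,zz)-np.arctan2(L2*np.sin(q3),L1+L2*np.cos(q3))
    q2,q3=np.degrees([q2,q3]); return q1,q2,q3,180-q2-q3
LAMP=np.array([[.155,.005,.445],[.325,.68,.525]])
def segs(q):
    q1,q2,q3,_=q; a,b,c=np.radians([q1,q2,q2+q3]); f=np.array([np.cos(a),np.sin(a),0]);n=np.array([-np.sin(a),np.cos(a),0]);k=np.array([0,0,1.])
    S=Z0*k; E=S+f*L1*np.sin(b)+k*L1*np.cos(b); W=E+f*L2*np.sin(c)+k*L2*np.cos(c)
    return {"upper":(S+LU*n,E+LU*n,.047),"elbow":(E+.05*n,E+.24*n,.066),"fore":(E+.1175*n,W+.1175*n,.06),"should":(S,S+.24*n,.066)}
def clear(q):
    out={}
    for nm,(A,B,r) in segs(q).items():
        p=A+(B-A)*np.linspace(0,1,60)[:,None]; g=np.maximum(np.maximum(LAMP[0]-p,p-LAMP[1]),0)
        out[nm]=round(float((np.linalg.norm(g,axis=1)-r).min()),3)
    return out
E
python3 - <<'E'
from h import *
print(ik(.2206,-.5035,.2307),ik(.2694,-.6155,.1792))
for p in [(.2206,-.5035,.2307),(.2694,-.6155,.1792),(.632,-.024,.003),(.632,-.024,.1),(.632,-.024,.15),(.632,-.024,.2),(.478,-.32,.06),(.478,-.32,.1),(.478,-.32,.15),(.671,-.1835,.04),(.553,-.1685,.15),(.56,-.17,.2),(.595,-.174,.01),(.595,-.174,.1),(.595,-.174,.18),(.6,-.26,.15)]:
    q=ik(*p); print(p,np.round(q,1),clear(q))
d=load("scene0.npz");P=depth_pts(d)
m=(P[...,2]>.24)&(P[...,2]<.36)&(P[...,0]>.36)&(d["range_z"]>0); n,l,st,c=cv2.connectedComponentsWithStats(m.astype(np.uint8))
for i in range(1,n):
    if st[i,4]>30: k=l==i; print("sc",st[i],P[k].min(0).round(2),P[k].max(0).round(2))
d=load("top0.npz");P=depth_pts(d)
m=(P[...,2]>.24)&(P[...,2]<.36)&(P[...,0]>.36)&(d["range_z"]>0); n,l,st,c=cv2.connectedComponentsWithStats(m.astype(np.uint8))
for i in range(1,n):
    if st[i,4]>30: k=l==i; print("top",st[i],P[k].min(0).round(2),P[k].max(0).round(2))
E
```

```text
(np.float64(-78.68242553955066), np.float64(21.869643807353544), np.float64(74.58791161001852), np.float64(83.54244458262792)) (np.float64(-76.43322938648548), np.float64(36.38064060759163), np.float64(57.117466645626635), np.float64(86.50189274678173))
(0.2206, -0.5035, 0.2307) [-78.7  21.9  74.6  83.5] {'upper': 0.029, 'elbow': 0.137, 'fore': 0.163, 'should': 0.248}
(0.2694, -0.6155, 0.1792) [-76.4  36.4  57.1  86.5] {'upper': 0.095, 'elbow': 0.21, 'fore': 0.244, 'should': 0.248}
(0.632, -0.024, 0.003) [-12.9  38.4  85.5  56.2] {'upper': -0.047, 'elbow': -0.013, 'fore': -0.002, 'should': 0.264}
(0.632, -0.024, 0.1) [-12.9  33.8  76.3  69.9] {'upper': -0.047, 'elbow': 0.003, 'fore': 0.006, 'should': 0.264}
(0.632, -0.024, 0.15) [-12.9  32.3  70.2  77.5] {'upper': -0.047, 'elbow': 0.011, 'fore': 0.014, 'should': 0.264}
(0.632, -0.024, 0.2) [-12.9  31.5  63.   85.5] {'upper': -0.047, 'elbow': 0.016, 'fore': 0.02, 'should': 0.264}
(0.478, -0.32, 0.06) [-45.6  30.2  91.2  58.6] {'upper': -0.047, 'elbow': 0.039, 'fore': 0.091, 'should': 0.248}
(0.478, -0.32, 0.1) [-45.6  28.2  87.1  64.7
[... 457 characters left out ...]
per': -0.047, 'elbow': 0.04, 'fore': 0.047, 'should': 0.251}
(0.595, -0.174, 0.01) [-27.2  36.9  87.3  55.8] {'upper': -0.047, 'elbow': 0.005, 'fore': 0.019, 'should': 0.251}
(0.595, -0.174, 0.1) [-27.2  32.5  78.8  68.7] {'upper': -0.047, 'elbow': 0.011, 'fore': 0.024, 'should': 0.251}
(0.595, -0.174, 0.18) [-27.2  30.3  68.7  81. ] {'upper': -0.047, 'elbow': 0.021, 'fore': 0.032, 'should': 0.251}
(0.6, -0.26, 0.15) [-33.8  34.7  65.6  79.7] {'upper': -0.047, 'elbow': 0.016, 'fore': 0.046, 'should': 0.249}
sc [354   0  32  29 155] [0.72 0.16 0.29] [0.77 0.24 0.3 ]
sc [ 371    0  189   91 6404] [0.75 0.03 0.24] [1.09 0.27 0.36]
top [   0    0  132  143 8746] [0.64 0.16 0.24] [0.96 0.4  0.36]
```

```bash
python3 - <<'E'
from h import *
for n in ("scene","top"):
    d=get(n); np.savez(f"{n}1.npz",**d); cv2.imwrite(f"pics/{n}1.png",d["pixels"][:,:,::-1])
    P=depth_pts(d); k=(P[...,0]>.1)&(P[...,0]<.4)&(P[...,1]>-.05)&(P[...,2]>.40)&(P[...,2]<.56)&(d["range_z"]>0)
    if k.sum()<50: print(n,k.sum()); continue
    Q=P[k]; 
    for lo in np.arange(-.04,.3,.03):
        m=(Q[:,1]>lo)&(Q[:,1]<lo+.03)
        if m.sum()>5: print(n,round(lo,2),m.sum(),"x",Q[m,0].min().round(3),Q[m,0].max().round(3),"z",Q[m,2].min().round(3),Q[m,2].max().round(3), "x at lowz",Q[m][Q[m,2]<.47][:,0].round(3)[:3])
E
```

```text
scene -0.01 1737 x 0.169 0.305 z 0.452 0.488 x at lowz [0.301 0.302 0.3  ]
scene 0.02 151 x 0.163 0.308 z 0.452 0.474 x at lowz [0.302 0.303 0.303]
top -0.01 1091 x 0.25 0.303 z 0.452 0.516 x at lowz [0.303 0.303 0.303]
top 0.02 1489 x 0.27 0.309 z 0.452 0.519 x at lowz [0.309 0.309 0.309]
top 0.05 1660 x 0.27 0.313 z 0.451 0.521 x at lowz [0.313 0.313 0.313]
top 0.08 1808 x 0.268 0.318 z 0.45 0.521 x at lowz [0.318 0.317 0.317]
top 0.11 1959 x 0.266 0.323 z 0.452 0.521 x at lowz [0.323 0.323 0.322]
top 0.14 2034 x 0.265 0.327 z 0.452 0.521 x at lowz [0.327 0.327 0.326]
top 0.17 671 x 0.292 0.331 z 0.451 0.515 x at lowz [0.331 0.331 0.331]
top 0.2 59 x 0.326 0.333 z 0.453 0.478 x at lowz [0.333 0.333 0.333]
```

View pics/top1.png

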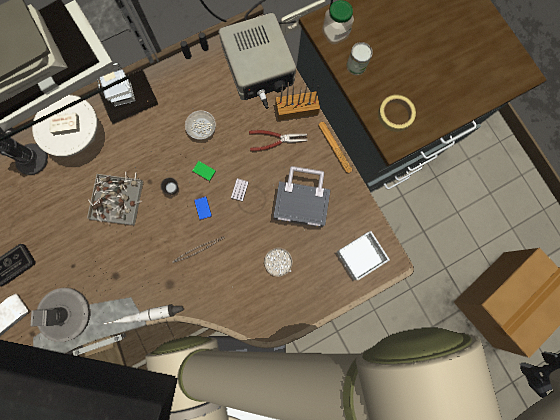

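View pics/scene1.png

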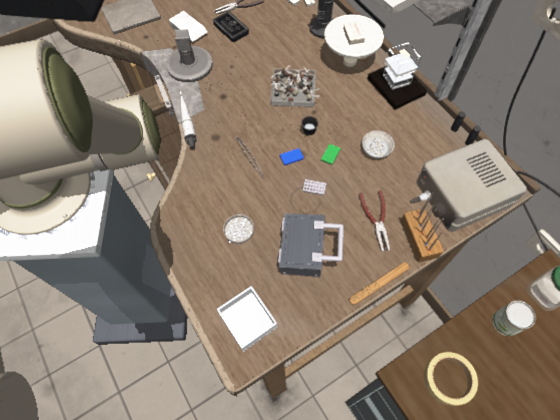

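```bash
cat >> h.py <<'E'
YL=np.array([.157,.988]); XL=np.array([.988,-.157])
def clear2(q):
    out={}
    for nm,(A,B,r) in segs(q).items():
        p=A+(B-A)*np.linspace(0,1,80)[:,None]; g=p[:,:2]-[.23,.01]; 
        L=np.stack([g@XL,g@YL,p[:,2]],1); lo=np.array([-.07,0,.451]);hi=np.array([.07,.66,.521])
        e=np.maximum(lo-L,L-hi); sd=np.where((e>0).any(1),np.linalg.norm(np.maximum(e,0),axis=1),e.max(1))
        out[nm]=round(float((sd-r).min()),3)
    return out
E
python3 - <<'E'
from h import *
for p in [(.632,-.024,.003),(.632,-.024,.05),(.478,-.32,.03),(.478,-.32,.05),(.478,-.32,.1),(.478,-.32,.3),(.478,-.32,.4),(.51,-.335,.04),(.671,-.1835,.04),(.64,-.18,.12),(.553,-.1685,.15),(.595,-.174,.01),(.595,-.174,.15)]:
    q=ik(*p); print(p,np.round(q,1),clear2(q))
print("min clearance map; rows x, cols y")
for z in(.0,.1,.2):
    print(z); ys=np.arange(-.6,.11,.1); print("      ",ys.round(1))
    for x in np.arange(.3,.85,.05):
        print(round(x,2),[ (min(clear2(ik(x,y,z)).values()) if ik(x,y,z) and ik(x,y,z)[2]>12.7 else None) for y in ys])
E
```

```text
(0.632, -0.024, 0.003) [-12.9  38.4  85.5  56.2] {'upper': -0.06, 'elbow': 0.006, 'fore': 0.015, 'should': 0.283}
(0.632, -0.024, 0.05) [-12.9  35.9  81.4  62.7] {'upper': -0.075, 'elbow': 0.005, 'fore': 0.013, 'should': 0.283}
(0.478, -0.32, 0.03) [-45.6  31.9  94.   54.2] {'upper': -0.042, 'elbow': 0.053, 'fore': 0.092, 'should': 0.254}
(0.478, -0.32, 0.05) [-45.6  30.7  92.2  57.1] {'upper': -0.047, 'elbow': 0.051, 'fore': 0.091, 'should': 0.254}
(0.478, -0.32, 0.1) [-45.6  28.2  87.1  64.7] {'upper': -0.057, 'elbow': 0.049, 'fore': 0.089, 'should': 0.254}
(0.478, -0.32, 0.3) [-45.6  24.9  57.6  97.6] {'upper': -0.072, 'elbow': 0.052, 'fore': 0.088, 'should': 0.254}
(0.478, -0.32, 0.4) [-45.6  29.6  30.6 119.8] {'upper': -0.052, 'elbow': 0.049, 'fore': 0.09, 'should': 0.254}
(0.51, -0.335, 0.04) [-44.4  34.4  86.7  59. ] {'upper': -0.029, 'elbow': 0.057, 'fore': 0.093, 'should': 0.254}
(0.671, -0.1835, 0.04) [-25.   42.6  68.9  68.6] {'upper': -0.007, 'elbow': 0.042, 'fore': 0.048, 'should': 0.266}
(0.64, -0.18, 0.12) [-25.9  36.6  67.1  76.3] {'upper': -0.044, 'elbow': 0.019, 'fo
[... 1955 characters left out ...]
.1 -0.   0.1]
0.3 [0.082, 0.017, -0.043, -0.082, -0.069, -0.005, -0.0, -0.001]
0.35 [0.081, 0.012, -0.05, -0.08, -0.073, -0.014, 0.013, 0.007]
0.4 [0.087, 0.011, -0.051, -0.08, -0.079, -0.032, 0.028, 0.023]
0.45 [0.104, 0.017, -0.051, -0.082, -0.079, -0.052, -0.001, 0.035]
0.5 [None, 0.033, -0.035, -0.07, -0.082, -0.07, -0.031, 0.007]
0.55 [None, 0.062, -0.01, -0.054, -0.082, -0.081, -0.059, -0.03]
0.6 [None, None, 0.023, -0.028, -0.064, -0.08, -0.081, -0.063]
0.65 [None, None, 0.075, 0.008, -0.038, -0.069, -0.08, -0.082]
0.7 [None, None, None, 0.064, 0.006, -0.034, -0.058, -0.072]
0.75 [None, None, None, None, None, 0.029, -0.001, -0.011]
0.8 [None, None, None, None, None, None, None, None]
```

```bash
python3 - <<'E'
from h import *
H={}
P=[]
for f in("scene0.npz","top0.npz","scene1.npz","top1.npz"):
    d=load(f); P.append(depth_pts(d)[d["range_z"]>0])
P=np.vstack(P); xs=np.arange(-.2,.6,.05); ys=np.arange(0.,-.85,-.05)
print("y\\x ",*[f"{x:5.2f}" for x in xs])
for y in ys:
    row=[]
    for x in xs:
        k=(P[:,0]>=x)&(P[:,0]<x+.05)&(P[:,1]<=y)&(P[:,1]>y-.05); row.append(f"{np.percentile(P[k,2],90):5.2f}" if k.sum()>3 else "  .  ")
    print(f"{y:5.2f}",*row)
E
```

```text
y\x  -0.20 -0.15 -0.10 -0.05 -0.00  0.05  0.10  0.15  0.20  0.25  0.30  0.35  0.40  0.45  0.50  0.55
 0.00   .     .    0.02   .    0.22  0.19  0.16  0.18  0.32  0.42  0.00  0.00  0.00  0.00  0.00  0.00
-0.05 -0.79 -0.80  0.02  0.08  0.15  0.12  0.00 -0.00  0.39  0.50  0.53  0.00  0.00  0.00  0.00  0.00
-0.10 -0.79 -0.25 -0.13  0.00  0.00  0.00  0.00 -0.01  0.50  0.51  0.66  0.00  0.01  0.01  0.00  0.05
-0.15 -0.80 -0.80 -0.79  0.00  0.00  0.00  0.00 -0.80 -0.89  0.56  0.66  0.00  0.00  0.00  0.00  0.05
-0.20 -0.89 -0.89 -0.89 -0.89 -0.89 -0.89 -0.89 -0.89 -0.89  0.59  0.62  0.61  0.00  0.00  0.02  0.05
-0.25 -0.89 -0.89 -0.89 -0.89 -0.89 -0.89 -0.89 -0.89 -0.89 -0.89  0.62  0.61  0.00  0.03  0.00  0.00
-0.30 -0.89 -0.89 -0.89 -0.89 -0.89 -0.89 -0.89 -0.89 -0.89 -0.89  0.58  0.00  0.02  0.01  0.03  0.00
-0.35 -0.89 -0.89 -0.89 -0.89 -0.89 -0.89 -0.89 -0.89 -0.89  0.49 -0.89  0.00  0.00  0.03  0.00  0.00
-0.40 -0.89 -0.89 -0.89 -0.89 -0.89 -0.89 -0.89 -0.89  0.31  0.49 -0.89 -0.89  0.00  0.00  0.00 -0.89
-0.45   .     .     .   -0.90 -0.90 -0.90 -0.90  0.30  0.36  0.46  0.46 -0.89 -0.01 -0.01 -0.89 -0.89
-0.50   .     .     .   -0.90 -0.90 -0.89 -0.90 -0.90  0.31  0.38  0.46   .     .     .     .     .  
-0.55   .     .     .   -0.90 -0.89 -0.89 -0.90 -0.89  0.30  0.30 -0.90 -0.89   .     .     .     .  
-0.60   .     .   -0.90 -0.89 -0.90 -0.90 -0.90 -0.90 -0.90  0.22 -0.90 -0.90   .     .     .     .  
-0.65 -0.90 -0.89 -0.90 -0.90 -0.90 -0.90 -0.89 -0.90 -0.90 -0.90 -0.89 -0.89 -0.90   .     .     .  
-0.70 -0.90 -0.90 -0.90 -0.90 -0.90 -0.90 -0.89 -0.90 -0.90 -0.90 -0.90 -0.90 -0.89   .     .   -0.89
-0.75 -0.90 -0.90 -0.90 -0.90 -0.90 -0.90 -0.90 -0.89 -0.90 -0.90 -0.89 -0.89 -0.89 -0.90 -0.89 -0.89
-0.80 -0.90 -0.90 -0.90 -0.90 -0.90 -0.90 -0.89 -0.90 -0.90 -0.90 -0.90 -0.89 -0.90 -0.90 -0.89 -0.89
```

>>> play_rows(targets="-0.015 -0.033 0.025 0 0.5; -0.03 -0.067 0.05 0 0.5; -0.045 -0.1 0.075 0 0.5; -0.06 -0.133 0.1 0 0.5; -0.075 -0.167 0.125 0 0.5")

```text
time_s: 1.2
position: [0.1321, -0.4886, 0.0564]
tool_rot: [[0.916, 0.401, -0.0], [0.401, -0.916, -0.001], [-0.0, 0.001, -1.0]]
ft_force: [-1.2, -0.7, -0.7]
grip_width: 0.0427
```

>>> play_rows(targets="-0.015 -0.033 0.025 0 0.5; -0.03 -0.067 0.05 0 0.5; -0.045 -0.1 0.075 0 0.5; -0.045 -0.1 0.115 0 0.5; -0.045 -0.1 0.155 0 0.5")

```text
time_s: 1.7
position: [0.051, -0.4167, -0.0984]
tool_rot: [[0.917, 0.399, -0.0], [0.399, -0.917, -0.002], [-0.001, 0.002, -1.0]]
ft_force: [-1.0, -1.4, -0.9]
grip_width: 0.0423
```

```bash
python3 - <<'E'
from h import *
s=status.observe(); print(s["time_s"],s["q"].round(2),s["position"].round(4),s["tool_rot"].round(3),s["ft_force"])
E
```

```text
1.7 [-99.28  43.   114.98  -0.    21.88 -32.82] [ 0.051  -0.4167 -0.0984] [[ 0.917  0.399 -0.   ]
 [ 0.399 -0.917 -0.002]
 [-0.001  0.002 -1.   ]] [-0.982759   -1.4107142  -0.91245389]
```

>>> play_rows(targets="0 -0.02 0.02 0 0.5; 0 -0.04 0.04 0 0.5; 0 -0.06 0.06 0 0.5; 0 -0.08 0.08 0 0.5; 0 -0.08 0.08 0 0.5")

```text
time_s: 2.2
position: [0.0203, -0.3743, -0.1567]
tool_rot: [[0.916, 0.4, 0.003], [0.4, -0.916, 0.041], [0.019, -0.036, -0.999]]
ft_force: [-0.1, 0.0, -0.4]
grip_width: 0.0429
```

```bash
python3 - <<'E'
from h import *
s=status.observe(); print(s["time_s"],s["q"].round(2),s["position"].round(4),s["tool_rot"].round(3),s["ft_force"])
E
```

```text
2.2 [-104.86   51.83  120.5    -2.36    9.99  -36.11] [ 0.0203 -0.3743 -0.1567] [[ 0.916  0.4    0.003]
 [ 0.4   -0.916  0.041]
 [ 0.019 -0.036 -0.999]] [-0.0911746   0.02150295 -0.37136511]
```

>>> play_rows(targets="0 -0.03 0.05 0 0.5; 0 -0.06 0.1 0 0.5; 0 -0.09 0.15 0 0.5; 0 -0.09 0.15 0 0.5; 0 -0.09 0.15 0 0.5")

```text
time_s: 2.7
position: [-0.0114, -0.3882, -0.2352]
tool_rot: [[0.916, 0.402, 0.011], [0.398, -0.911, 0.105], [0.052, -0.091, -0.994]]
ft_force: [-0.3, 0.4, 0.5]
grip_width: 0.0427
```

```bash
python3 - <<'E'
from h import *
s=status.observe(); print(s["time_s"],s["q"].round(2),s["position"].round(4),s["tool_rot"].round(3),s["ft_force"])
E
```

```text
2.7 [-108.4    62.51  113.46   -7.4    10.02  -34.7 ] [-0.0114 -0.3882 -0.2352] [[ 0.916  0.402  0.011]
 [ 0.398 -0.911  0.105]
 [ 0.052 -0.091 -0.994]] [-0.32655455  0.41317747  0.45699213]
```

>>> play_rows(targets="0 0.02 -0.04 0 0.5; 0 0.04 -0.08 0 0.5; 0 0.06 -0.12 0 0.5; 0 0.06 -0.12 0 0.5")

```text
time_s: 3.1
position: [0.0119, -0.4593, -0.1171]
tool_rot: [[0.915, 0.403, 0.009], [0.4, -0.911, 0.096], [0.047, -0.084, -0.995]]
ft_force: [-0.5, 0.3, -0.6]
grip_width: 0.0422
```

```bash
python3 - <<'E'
from h import *
s=status.observe(); print(s["time_s"],s["q"].round(2),s["position"].round(4),s["tool_rot"].round(3),s["ft_force"])
E
```

```text
3.1 [-102.92   46.96  104.52   -1.26   33.98  -35.59] [ 0.0119 -0.4593 -0.1171] [[ 0.915  0.403  0.009]
 [ 0.4   -0.911  0.096]
 [ 0.047 -0.084 -0.995]] [-0.48280332  0.28137332 -0.63768291]
```

```bash
cat >> h.py <<'E'
from scipy.spatial.transform import Rotation as Ro
def fk(q):
    q=np.asarray(q,float); R=Ro.from_euler('z',q[0],degrees=True)
    W=R.apply([L1*np.sin(np.radians(q[1]))+L2*np.sin(np.radians(q[1]+q[2])),LT,Z0+L1*np.cos(np.radians(q[1]))+L2*np.cos(np.radians(q[1]+q[2]))])
    RR=R*Ro.from_euler('y',q[1]+q[2],degrees=True)*Ro.from_euler('z',q[3],degrees=True)*Ro.from_euler('y',q[4],degrees=True)*Ro.from_euler('z',q[5],degrees=True)
    return W+RR.apply([0,0,Z0-ZB]),RR.as_matrix()
def ikz(p,zt):
    "tcp p, tool z dir -> q1..q3 (deg), q4,q5"
    W=np.asarray(p,float)-np.asarray(zt)*(Z0-ZB); r=np.hypot(*W[:2]); q1=np.arctan2(W[1],W[0])-np.arcsin(LT/r); rho=np.sqrt(r*r-LT*LT); zz=W[2]-Z0
    D2=rho**2+zz**2; c=(D2-L1**2-L2**2)/(2*L1*L2)
    if abs(c)>1: return None
    q3=np.arccos(c); q2=np.arctan2(rho,zz)-np.arctan2(L2*np.sin(q3),L1+L2*np.cos(q3))
    R=Ro.from_euler('z',q1)*Ro.from_euler('y',q2+q3); v=R.inv().apply(zt)
    q5=np.arccos(v[2]); q4=np.arctan2(v[1],v[0])
    return np.degrees([q1,q2,q3,q4,q5])
def tz(tau,al): # lean wrist outward at azimuth al(deg)
    a=np.radians(al); return np.array([-np.sin(tau)*np.cos(a),-np.sin(tau)*np.sin(a),-np.cos(tau)])
def clear3(q): return clear2((q[0],q[1],q[2],0))
E
python3 - <<'E'
from h import *
for q,p in [((-78.684,21.84,74.387,0,83.86,-12.34),(.2206,-.5035,.2307)),((-108.4,62.51,113.46,-7.4,10.02,-34.7),(-.0114,-.3882,-.2352)),((-102.92,46.96,104.52,-1.26,33.98,-35.59),(.0119,-.4593,-.1171)),((-99.28,43,114.98,0,21.88,-32.82),(.051,-.4167,-.0984))]:
    P,R=fk(q); print(P.round(4),p,R.round(3).tolist())
T={"worn":(.632,-.024,.006),"wornup":(.632,-.024,.1),"mid":(.55,-.2,.1),"box":(.478,-.32,.06),"boxup":(.478,-.32,.1),"bar0":(.671,-.1835,.045),"bar45":(.637,-.178,.125),"bar90":(.553,-.1685,.15),"bar100":(.535,-.166,.15),"spare":(.595,-.174,.02),"spareup":(.595,-.174,.15),"final":(.66,-.25,.16)}
for tau in(.2,.3,.4,.5,.6,.7):
  for al in(-8,):
    print("tau",tau,al)
    for k,p in T.items():
        q=ikz(p,tz(tau,al)); print("  ",k,None if q is None else (q.round(0).tolist(),clear3(q)))
E
```

```text
[ 0.2204 -0.5028  0.2321] (0.2206, -0.5035, 0.2307) [[-0.401, 0.916, -0.0], [0.916, 0.401, 0.001], [0.001, 0.0, -1.0]]
[-0.0477 -0.4887 -0.3206] (-0.0114, -0.3882, -0.2352) [[-0.402, 0.916, 0.011], [0.911, 0.398, 0.105], [0.091, 0.052, -0.994]]
[-0.0084 -0.5414 -0.1584] (0.0119, -0.4593, -0.1171) [[-0.403, 0.915, 0.009], [0.911, 0.4, 0.095], [0.084, 0.047, -0.995]]
[ 0.0345 -0.5178 -0.1489] (0.051, -0.4167, -0.0984) [[-0.399, 0.917, -0.0], [0.917, 0.399, -0.002], [-0.002, -0.001, -1.0]]
tau 0.2 -8
   worn ([-12.0, 46.0, 70.0, -1.0, 76.0], {'upper': -0.016, 'elbow': 0.04, 'fore': 0.049, 'should': 0.284})
   wornup ([-12.0, 42.0, 60.0, -1.0, 89.0], {'upper': -0.041, 'elbow': 0.019, 'fore': 0.028, 'should': 0.284})
   mid ([-29.0, 37.0, 72.0, -4.0, 82.0], {'upper': -0.038, 'elbow': 0.025, 'fore': 0.035, 'should': 0.262})
   box ([-41.0, 37.0, 79.0, -7.0, 74.0], {'upper': -0.018, 'elbow': 0.057, 'fore': 0.087, 'should': 0.255})
   boxup ([-41.0, 35.0, 75.0, -6.0, 80.0], {'upper': -0.027, 'elbow': 0.051, 'fore': 0.081, 'should': 0.255})
   bar0 ([-23.0, 51.0, 49.0, -3.0, 90.0], {'upper': 
[... 5301 characters left out ...]
 61.0, 31.0, -13.0, 126.0], {'upper': 0.114, 'elbow': 0.154, 'fore': 0.16, 'should': 0.267})
   box ([-35.0, 58.0, 46.0, -18.0, 113.0], {'upper': 0.105, 'elbow': 0.16, 'fore': 0.172, 'should': 0.258})
   boxup ([-35.0, 57.0, 41.0, -19.0, 118.0], {'upper': 0.098, 'elbow': 0.154, 'fore': 0.166, 'should': 0.258})
   bar0 None
   bar45 None
   bar90 ([-23.0, 60.0, 25.0, -13.0, 134.0], {'upper': 0.105, 'elbow': 0.144, 'fore': 0.15, 'should': 0.269})
   bar100 ([-23.0, 56.0, 34.0, -12.0, 128.0], {'upper': 0.081, 'elbow': 0.121, 'fore': 0.127, 'should': 0.269})
   spare ([-22.0, 70.0, 22.0, -11.0, 127.0], {'upper': 0.168, 'elbow': 0.212, 'fore': 0.218, 'should': 0.27})
   spareup None
   final None
```

```bash
python3 - <<'E'
from h import *
S=[((-78.684,21.84,74.387,0,83.86,-12.34),(.2206,-.5035,.2307)),((-76.434,36.384,57.374,0,86.325,-10.09),(.2694,-.6155,.1792)),((-104.86,51.83,120.5,-2.36,9.99,-36.11),(.0203,-.3743,-.1567)),((-108.4,62.51,113.46,-7.4,10.02,-34.7),(-.0114,-.3882,-.2352)),((-102.92,46.96,104.52,-1.26,33.98,-35.59),(.0119,-.4593,-.1171)),((-99.28,43,114.98,0,21.88,-32.82),(.051,-.4167,-.0984))]
from scipy.optimize import least_squares
def f(p,q):
    l1,l2,ae,T,aw,lt1,lt2,z0=p; q=np.asarray(q,float); R=Ro.from_euler('z',q[0],degrees=True)
    A=Ro.from_euler('y',q[1],degrees=True);B=Ro.from_euler('y',q[1]+q[2],degrees=True);C=B*Ro.from_euler('z',q[3],degrees=True);D=C*Ro.from_euler('y',q[4],degrees=True)
    v=np.array([0,lt1,z0])+A.apply([0,0,l1])+B.apply([ae,0,l2])+C.apply([0,lt2,0])+D.apply([aw,0,T]); return R.apply(v)
for mask,name in (([1,1,0,1,0,1,0,0],"simple"),([1,1,1,1,1,1,1,0],"full"),([1,1,0,1,0,1,1,0],"lt2"),([1,1,0,1,1,1,1,0],"aw")):
    m=np.array(mask,bool); p0=np.array([.55,.4,0,.3,0,.1175,0,.131])
    def g(x): p=p0.copy();p[m]=x; return np.concatenate([f(p,q)-np.array(t) for q,t in S])
    r=least_squares(g,p0[m]); p=p0.copy();p[m]=r.x; print(name,p.round(4),"max",abs(r.fun).max().round(4))
E
```

```text
simple [0.4146 0.3618 0.     0.2173 0.     0.1172 0.     0.131 ] max 0.0533
full [ 0.537   0.3508  0.103   0.2584 -0.      0.1188 -0.0013  0.131 ] max 0.0001
lt2 [0.4151 0.3615 0.     0.2178 0.     0.1117 0.0055 0.131 ] max 0.0533
aw [ 0.2864  0.349   0.      0.1317 -0.0953  0.175  -0.0614  0.131 ] max 0.0461
```

```bash
cat >> h.py <<'E'
L1,L2,AE,TL,LT=.537,.3508,.103,.2584,.1175
LE=np.hypot(L2,AE); OFF=np.arctan2(AE,L2)
def ikz(p,zt):
    W=np.asarray(p,float)-np.asarray(zt)*TL; r=np.hypot(*W[:2])
    q1=np.arctan2(W[1],W[0])-np.arcsin(LT/r); rho=np.sqrt(r*r-LT*LT); zz=W[2]-Z0
    c=(rho**2+zz**2-L1**2-LE**2)/(2*L1*LE)
    if abs(c)>1: return None
    q3=np.arccos(c); q2=np.arctan2(rho,zz)-np.arctan2(LE*np.sin(q3),L1+LE*np.cos(q3)); q3=q3-OFF
    v=(Ro.from_euler('z',q1)*Ro.from_euler('y',q2+q3)).inv().apply(zt)
    q=np.degrees([q1,q2,q3,np.arctan2(v[1],v[0]),np.arccos(v[2])])
    return q
def okq(q): return q is not None and q[2]>13.5 and -50<q[1]<130 and 10.5<q[4]<162 and -80<q[3]<260
def segs(q):
    a,b,c=np.radians([q[0],q[1],q[1]+q[2]]); f=np.array([np.cos(a),np.sin(a),0]);n=np.array([-np.sin(a),np.cos(a),0]);k=np.array([0,0,1.])
    S=Z0*k; E=S+f*L1*np.sin(b)+k*L1*np.cos(b); F=E+AE*(f*np.cos(c)-k*np.sin(c)); W=F+L2*(f*np.sin(c)+k*np.cos(c))
    return {"upper":(S+LU*n,E+LU*n,.047),"elbow":(E+.05*n,E+.24*n,.066),"el2":(E+.1175*n,F+.1175*n,.06),"fore":(F+.1175*n,W+.1175*n,.06),"should":(S,S+.24*n,.066)}
E
python3 - <<'E'
from h import *
print(ikz((.2206,-.5035,.2307),(0,0,-1)))
T={"worn":(.632,-.024,.006),"wornup":(.632,-.024,.1),"mid":(.55,-.2,.1),"box":(.478,-.32,.06),"boxup":(.478,-.32,.1),"bar0":(.671,-.1835,.045),"bar45":(.637,-.178,.125),"bar90":(.553,-.1685,.15),"bar100":(.535,-.166,.15),"spare":(.595,-.174,.02),"spareup":(.595,-.174,.15),"final":(.62,-.25,.16)}
for tau in(0,.2,.4,.5,.6,.7):
  for al in(-8,):
    print("tau",tau,al)
    for k,p in T.items():
        q=ikz(p,tz(tau,al)); print("  ",k,None if q is None else (q.round(0).tolist(),okq(q),clear3(q)))
E
```

```text
[-7.86824255e+01  2.18040552e+01  7.44297282e+01  3.19947281e-15
  8.37662165e+01]
tau 0 -8
   worn ([-13.0, 43.0, 76.0, 0.0, 61.0], np.True_, {'upper': -0.035, 'elbow': 0.007, 'el2': -0.029, 'fore': -0.029, 'should': 0.283})
   wornup ([-13.0, 36.0, 71.0, -0.0, 72.0], np.True_, {'upper': -0.072, 'elbow': -0.016, 'el2': -0.061, 'fore': -0.061, 'should': 0.283})
   mid ([-32.0, 32.0, 80.0, 0.0, 68.0], np.True_, {'upper': -0.057, 'elbow': 0.005, 'el2': -0.027, 'fore': -0.027, 'should': 0.26})
   box ([-46.0, 34.0, 84.0, 0.0, 62.0], np.True_, {'upper': -0.028, 'elbow': 0.041, 'el2': 0.043, 'fore': 0.043, 'should': 0.254})
   boxup ([-46.0, 31.0, 81.0, -0.0, 67.0], np.True_, {'upper': -0.044, 'elbow': 0.032, 'el2': 0.034, 'fore': 0.034, 'should': 0.254})
   bar0 ([-25.0, 45.0, 62.0, 0.0, 72.0], np.True_, {'upper': 0.012, 'elbow': 0.045, 'el2': 0.029, 'fore': 0.03, 'should': 0.266})
   bar45 ([-26.0, 38.0, 64.0, 0.0, 78.0], np.True_, {'upper': -0.038, 'elbow': 0.002, 'el2': -0.02, 'fore': -0.02, 'should': 0.265})
   bar90 ([-29.0, 29.0, 77.0, 0.0, 74.0], np.True_, {'upper': -0.079, 'elbow
[... 7992 characters left out ...]
.182, 'should': 0.269})
   bar90 ([-24.0, 48.0, 49.0, -12.0, 122.0], np.True_, {'upper': 0.026, 'elbow': 0.058, 'el2': 0.058, 'fore': 0.068, 'should': 0.267})
   bar100 ([-24.0, 46.0, 53.0, -12.0, 119.0], np.True_, {'upper': 0.014, 'elbow': 0.047, 'el2': 0.043, 'fore': 0.048, 'should': 0.267})
   spare ([-23.0, 59.0, 45.0, -11.0, 114.0], np.True_, {'upper': 0.102, 'elbow': 0.126, 'el2': 0.132, 'fore': 0.157, 'should': 0.268})
   spareup ([-23.0, 53.0, 38.0, -12.0, 128.0], np.True_, {'upper': 0.058, 'elbow': 0.086, 'el2': 0.092, 'fore': 0.119, 'should': 0.268})
   final ([-27.0, 59.0, 22.0, -18.0, 136.0], np.True_, {'upper': 0.106, 'elbow': 0.133, 'el2': 0.14, 'fore': 0.196, 'should': 0.264})
```

The tool tilt persists after pushing against a joint limit, so the commanded pose follows the pose actually reached. The lamp blocks every vertical-tool pose, so I need to lean the wrist. I plan to wind the last joint to its end stop, so that further turns go through joint 4 and lean the wrist outward in +x.

>>> play_rows(targets="0 0 -0.02 -0.15 0.5; 0 0 -0.04 -0.3 0.5; 0 0 -0.06 -0.45 0.5; 0 0 -0.08 -0.6 0.5; 0 0 -0.1 -0.75 0.5")

```text
time_s: 3.6
position: [0.0106, -0.4645, -0.0213]
tool_rot: [[0.39, 0.921, 0.012], [0.915, -0.389, 0.107], [0.104, -0.031, -0.994]]
ft_force: [0.6, 0.0, 0.1]
grip_width: 0.0427
```

>>> play_rows(targets="0 0 0 -0.15 0.5; 0 0 0 -0.3 0.5; 0 0 0 -0.45 0.5; 0 0 0 -0.6 0.5; 0 0 0 -0.75 0.5")

```text
time_s: 4.1
position: [0.0106, -0.4644, -0.0222]
tool_rot: [[-0.342, 0.94, 0.012], [0.935, 0.339, 0.107], [0.097, 0.048, -0.994]]
ft_force: [0.1, 0.3, -0.3]
grip_width: 0.0427
```

>>> play_rows(targets="0 0 0 -0.15 0.5; 0 0 0 -0.3 0.5; 0 0 0 -0.45 0.5; 0 0 0 -0.6 0.5; 0 0 0 -0.75 0.5")

```text
time_s: 4.6
position: [0.0107, -0.4644, -0.0222]
tool_rot: [[-0.891, 0.455, 0.012], [0.453, 0.885, 0.108], [0.038, 0.101, -0.994]]
ft_force: [0.6, -0.6, -0.0]
grip_width: 0.0429
```

```bash
cat > st.py <<'E'
from h import *
s=status.observe(); print(round(s["time_s"],2),s["q"].round(2),s["position"].round(4),s["tool_rot"].round(3).tolist(),s["ft_force"].round(1),round(s["grip_width"],4))
E
python3 st.py
```

```text
4.6 [-102.93   36.34  101.41   -0.95   48.42 -165.19] [ 0.0107 -0.4644 -0.0222] [[-0.891, 0.455, 0.012], [0.453, 0.885, 0.108], [0.038, 0.101, -0.994]] [ 0.6 -0.6 -0. ] 0.0429
```

>>> play_rows(targets="0 0 0 -0.15 0.5; 0 0 0 -0.3 0.5; 0 0 0 -0.45 0.5; 0 0 0 -0.6 0.5; 0 0 0 -0.75 0.5")

```text
time_s: 5.1
position: [0.045, -0.444, -0.0504]
tool_rot: [[-0.979, 0.036, -0.201], [0.028, 0.999, 0.041], [0.202, 0.035, -0.979]]
ft_force: [-0.7, -0.2, -0.5]
grip_width: 0.0428
```

```bash
python3 st.py
```

```text
5.1 [ -92.64   38.73  106.78  -19.21   37.96 -165.21] [ 0.045  -0.444  -0.0504] [[-0.979, 0.036, -0.201], [0.028, 0.999, 0.041], [0.202, 0.035, -0.979]] [-0.7 -0.2 -0.5] 0.0428
```

>>> play_rows(targets="0 -0.02 -0.02 -0.15 0.5; 0 -0.03 -0.03 -0.3 0.5; 0 -0.03 -0.04 -0.45 0.5; 0 -0.03 -0.05 -0.6 0.5; 0 -0.03 -0.05 -0.75 0.5")

```text
time_s: 5.6
position: [0.0628, -0.4256, -0.063]
tool_rot: [[-0.827, -0.464, -0.319], [-0.457, 0.884, -0.102], [0.329, 0.061, -0.942]]
ft_force: [-1.1, -0.3, -0.6]
grip_width: 0.0428
```

```bash
python3 st.py
```

```text
5.6 [ -86.12   40.24  113.75  -43.59   28.11 -165.21] [ 0.0628 -0.4256 -0.063 ] [[-0.827, -0.464, -0.319], [-0.457, 0.884, -0.102], [0.329, 0.061, -0.942]] [-1.1 -0.3 -0.6] 0.0428
```

>>> play_rows(targets="0.05 0 -0.005 0 0.5; 0.1 0 -0.01 0 0.5; 0.15 0 -0.015 0 0.5; 0.2 0 -0.02 0 0.5; 0.25 0 -0.024 0 0.5")

```text
time_s: 6.1
position: [-0.0764, -0.4498, -0.0579]
tool_rot: [[-0.817, -0.455, -0.354], [-0.433, 0.89, -0.145], [0.381, 0.034, -0.924]]
ft_force: [0.2, -0.8, 0.1]
grip_width: 0.043
```

```bash
python3 st.py
```

```text
6.1 [-104.51   39.91  115.72  -60.63   20.55 -165.21] [-0.0764 -0.4498 -0.0579] [[-0.817, -0.455, -0.354], [-0.433, 0.89, -0.145], [0.381, 0.034, -0.924]] [ 0.2 -0.8  0.1] 0.043
```

```bash
python3 - <<'E'
from h import *
P=[]
for n in("scene","top"):
    d=get(n); np.savez(f"{n}2.npz",**d); cv2.imwrite(f"pics/{n}2.png",d["pixels"][:,:,::-1])
for f in("scene0.npz","top0.npz","scene1.npz","top1.npz","scene2.npz","top2.npz"):
    d=load(f); P.append(depth_pts(d)[d["range_z"]>0])
P=np.vstack(P); xs=np.arange(-.8,.1,.1); ys=np.arange(0.,-1.2,-.1)
print("y\\x ",*[f"{x:5.2f}" for x in xs])
for y in ys:
    row=[]
    for x in xs:
        k=(P[:,0]>=x)&(P[:,0]<x+.1)&(P[:,1]<=y)&(P[:,1]>y-.1); row.append(f"{P[k,2].max():5.2f}" if k.sum()>3 else "  .  ")
    print(f"{y:5.2f}",*row)
E
python3 - <<'E'
import sys; sys.path.insert(0,'.')
from h import *
z=np.array([-.354,-.145,-.924])
for p in [(-.076,-.45,-.058),(-.2,-.5,.05),(-.3,-.4,.05),(-.3,-.6,.05),(0,-.6,.1),(.1,-.6,.1),(.2,-.5,.1),(-.4,-.4,.1)]:
    q=ikz(p,z); print(p,None if q is None else q.round(1))
E
```

```text
y\x  -0.80 -0.70 -0.60 -0.50 -0.40 -0.30 -0.20 -0.10 -0.00
 0.00   .   -0.90 -0.89 -0.88 -0.89 -0.88 -0.79  0.12  0.22
-0.10   .     .   -0.88 -0.88 -0.88 -0.88 -0.13  0.02  0.02
-0.20   .     .   -0.89 -0.88 -0.88 -0.88 -0.88 -0.89 -0.88
-0.30   .     .   -0.89 -0.89 -0.88 -0.89 -0.88 -0.88 -0.89
-0.40   .     .     .   -0.88 -0.89 -0.89 -0.89 -0.89 -0.88
-0.50   .     .     .     .     .     .   -0.89 -0.88 -0.89
-0.60   .     .     .     .     .     .   -0.89 -0.89 -0.89
-0.70   .     .     .     .     .     .   -0.89 -0.88 -0.89
-0.80   .     .     .     .     .     .   -0.89 -0.88 -0.89
-0.90   .     .     .     .     .     .   -0.89 -0.89 -0.89
-1.00   .     .     .     .     .     .   -0.88 -0.88 -0.89
-1.10   .     .     .     .     .     .   -0.89 -0.89 -0.89
(-0.076, -0.45, -0.058) [-104.4   39.9  115.7  -60.5   20.6]
(-0.2, -0.5, 0.05) [-117.5   29.6  101.8  -26.3   33.9]
(-0.3, -0.4, 0.05) [-136.2   25.9  110.6  -20.3   23.8]
(-0.3, -0.6, 0.05) [-121.6   38.5   81.1  -19.1   43.5]
(0, -0.6, 0.1) [-92.7  32.3  83.6 -24.5  56.7]
(0.1, -0.6, 0.1) [-82.6  34.3  79.4 -24.6  62.5]
(0.2, -0.5, 0.1) [-70.2  30.4  87.5 -25.3  63.5]
(-0.4, -0.4, 0.1) [-144.7   24.8   98.7   -8.7   34.8]
```

>>> play_rows(targets="0.035 0.02 -0.004 0.15 0.5; 0.07 0.04 -0.008 0.3 0.5; 0.105 0.06 -0.012 0.45 0.5; 0.14 0.08 -0.016 0.6 0.5; 0.175 0.1 -0.02 0.75 0.5")

```text
time_s: 6.7
position: [-0.245, -0.4299, 0.0146]
tool_rot: [[-0.894, 0.232, -0.383], [0.307, 0.94, -0.148], [0.326, -0.25, -0.912]]
ft_force: [0.1, -1.1, 0.0]
grip_width: 0.0426
```

```bash
cat >> st.py <<'E'
import sys
if len(sys.argv)>=4:
    g=np.array([float(v) for v in sys.argv[1:4]])-s["position"]; print("tool shift",(s["tool_rot"].T@g).round(4))
E
python3 st.py -.4 -.42 .1
```

```text
6.7 [-126.79   30.67  112.57  -39.3    20.17 -165.21] [-0.245  -0.4299  0.0146] [[-0.894, 0.232, -0.383], [0.307, 0.94, -0.148], [0.326, -0.25, -0.912]] [ 0.1 -1.1  0. ] 0.0426
tool shift [ 0.1695 -0.048  -0.0199]
```

>>> play_rows(targets="0.035 -0.01 -0.004 0.15 0.5; 0.07 -0.02 -0.008 0.3 0.5; 0.105 -0.03 -0.012 0.45 0.5; 0.14 -0.04 -0.016 0.6 0.5; 0.17 -0.048 -0.02 0.75 0.5")

```text
time_s: 7.2
position: [-0.4001, -0.4221, 0.1009]
tool_rot: [[-0.498, 0.778, -0.383], [0.865, 0.479, -0.15], [0.067, -0.406, -0.912]]
ft_force: [-0.5, -0.5, 0.1]
grip_width: 0.0428
```

```bash
python3 st.py -.5 -.42 .1
```

```text
7.2 [-142.12   25.97   96.99  -11.97   34.23 -164.3 ] [-0.4001 -0.4221  0.1009] [[-0.498, 0.778, -0.383], [0.865, 0.479, -0.15], [0.067, -0.406, -0.912]] [-0.5 -0.5  0.1] 0.0428
tool shift [ 0.0515 -0.0763  0.0388]
```

>>> play_rows(targets="0 0 0 -0.15 0.5; 0 0 0 -0.3 0.5; 0 0 0 -0.45 0.5; 0 0 0 -0.6 0.5; 0 0 0 -0.75 0.5")

```text
time_s: 7.7
position: [-0.3691, -0.4204, 0.0589]
tool_rot: [[-0.796, 0.326, -0.509], [0.448, 0.884, -0.133], [0.407, -0.334, -0.85]]
ft_force: [-0.6, 0.4, 0.5]
grip_width: 0.0428
```

```bash
python3 st.py -.4 -.42 .1
```

```text
7.7 [-136.65   29.28  105.69  -42.6    21.95 -165.21] [-0.3691 -0.4204  0.0589] [[-0.796, 0.326, -0.509], [0.448, 0.884, -0.133], [0.407, -0.334, -0.85]] [-0.6  0.4  0.5] 0.0428
tool shift [ 0.0415 -0.0235 -0.0193]
```

```bash
python3 st.py -.56 -.16 .12; python3 - <<'E'
import sys; sys.path.insert(0,'.')
from h import *
z=np.array([-.509,-.133,-.85])
for p in [(-.56,-.16,.12),(-.6,-.16,.12),(-.6,-.2,.15),(-.5,-.3,.1)]:
    print(p,ikz(p,z).round(1))
E
```

```text
7.7 [-136.65   29.28  105.69  -42.6    21.95 -165.21] [-0.3691 -0.4204  0.0589] [[-0.796, 0.326, -0.509], [0.448, 0.884, -0.133], [0.407, -0.334, -0.85]] [-0.6  0.4  0.5] 0.0428
tool shift [0.2934 0.1475 0.0107]
(-0.56, -0.16, 0.12) [-178.9   22.5  103.1   17.4   24.5]
(-0.6, -0.16, 0.12) [-179.    25.5   97.2   15.8   27.2]
(-0.6, -0.2, 0.15) [-174.2   24.    93.3    8.9   31.7]
(-0.5, -0.3, 0.1) [-159.2   25.   103.2   -9.3   20.5]
```

>>> play_rows(targets="0.046 0.007 0.003 0.15 0.5; 0.092 0.014 0.006 0.3 0.5; 0.138 0.021 0.009 0.45 0.5; 0.184 0.028 0.012 0.6 0.5; 0.23 0.035 0.014 0.75 0.5")

```text
time_s: 8.2
position: [-0.5192, -0.3152, 0.1114]
tool_rot: [[-0.324, 0.784, -0.529], [0.942, 0.319, -0.104], [0.087, -0.532, -0.842]]
ft_force: [0.1, -0.2, -0.4]
grip_width: 0.0424
```

```bash
python3 st.py -.62 -.26 .16
```

```text
8.2 [-157.21   25.99   98.76  -15.53   23.97 -165.21] [-0.5192 -0.3152  0.1114] [[-0.324, 0.784, -0.529], [0.942, 0.319, -0.104], [0.087, -0.532, -0.842]] [ 0.1 -0.2 -0.4] 0.0424
tool shift [ 0.0889 -0.0873  0.0066]
```

>>> play_rows(targets="0.03 -0.03 0.002 0.05 0.5; 0.06 -0.06 0.004 0.1 0.5; 0.089 -0.087 0.007 0.1 0.5; 0.089 -0.087 0.007 0 0.5; 0.089 -0.087 0.007 -0.1 0.5")

```text
time_s: 8.7
position: [-0.5935, -0.2932, 0.1334]
tool_rot: [[-0.318, 0.739, -0.593], [0.926, 0.378, -0.025], [0.206, -0.557, -0.804]]
ft_force: [1.2, -0.4, 0.3]
grip_width: 0.0424
```

```bash
python3 st.py -.62 -.26 .16
```

```text
8.7 [-159.87   28.55   90.7   -23.01   27.53 -165.21] [-0.5935 -0.2932  0.1334] [[-0.318, 0.739, -0.593], [0.926, 0.378, -0.025], [0.206, -0.557, -0.804]] [ 1.2 -0.4  0.3] 0.0424
tool shift [ 0.0446 -0.0219 -0.0065]
```

>>> play_rows(targets="0.03 -0.015 -0.005 -0.1 0.5; 0.045 -0.022 -0.006 -0.2 0.5; 0.045 -0.022 -0.006 -0.3 0.5")

```text
time_s: 9.0
position: [-0.5934, -0.2747, 0.1237]
tool_rot: [[-0.457, 0.604, -0.653], [0.787, 0.617, 0.019], [0.414, -0.505, -0.757]]
ft_force: [-0.5, -0.9, -0.2]
grip_width: 0.0428
```

```bash
python3 st.py -.62 -.24 .16
```

```text
9.0 [-160.02   29.09   94.7   -39.56   22.26 -165.21] [-0.5934 -0.2747  0.1237] [[-0.457, 0.604, -0.653], [0.787, 0.617, 0.019], [0.414, -0.505, -0.757]] [-0.5 -0.9 -0.2] 0.0428
tool shift [ 0.0545 -0.0129 -0.0095]
```

```bash
python3 - <<'E'
from h import *
s=status.observe(); R=s["tool_rot"]; z=R[:,2]
for p in [(-.62,-.24,.16),(-.64,-.18,.18),(-.64,-.15,.18),(-.66,-.2,.2),(-.66,-.2,.1),(-.7,-.2,.2),(-.72,-.15,.15)]:
    q=ikz(p,z)
    if q is None: print(p,None); continue
    a=np.radians(q[0]);c=np.radians(q[1]+q[2]); u=np.array([np.cos(a)*np.sin(c),np.sin(a)*np.sin(c),np.cos(c)])
    print(p,q.round(1),"dz for -0.15:",(-.15*(u@z)*np.cross(u,z)).round(3),"shift",(R.T@(np.array(p)-s["position"])).round(3))
E
```

```text
(-0.62, -0.24, 0.16) [-164.7   26.4   91.7  -27.    24.8] dz for -0.15: [-0.025  0.046  0.023] shift [ 0.054 -0.013 -0.009]
(-0.64, -0.18, 0.18) [-172.    24.3   91.4  -15.3   24.8] dz for -0.15: [-0.014  0.054  0.014] shift [ 0.119  0.002 -0.01 ]
(-0.64, -0.15, 0.18) [-175.5   23.4   92.9  -10.3   23.4] dz for -0.15: [-0.009  0.053  0.009] shift [ 0.143  0.02  -0.01 ]
(-0.66, -0.2, 0.2) [-170.1   25.2   85.7  -15.3   29.8] dz for -0.15: [-0.017  0.06   0.016] shift [ 0.121 -0.033 -0.013]
(-0.66, -0.2, 0.1) [-170.1   32.9   92.2  -27.6   16.5] dz for -0.15: [-0.017  0.034  0.015] shift [0.079 0.018 0.063]
(-0.7, -0.2, 0.2) [-170.8   28.5   79.7  -13.4   32.3] dz for -0.15: [-0.015  0.064  0.015] shift [ 0.139 -0.057  0.013]
(-0.72, -0.15, 0.15) [-176.1   32.1   82.7   -8.7   24.9] dz for -0.15: [-0.007  0.056  0.008] shift [ 0.167 -0.013  0.065]
```

>>> play_rows(targets="0.04 -0.011 -0.004 0.15 0.5; 0.08 -0.022 -0.008 0.3 0.5; 0.121 -0.033 -0.013 0.45 0.5; 0.121 -0.033 -0.013 0.35 0.5; 0.121 -0.033 -0.013 0.3 0.5")

```text
time_s: 9.5
position: [-0.6486, -0.216, 0.185]
tool_rot: [[-0.212, 0.706, -0.676], [0.939, 0.339, 0.059], [0.271, -0.622, -0.735]]
ft_force: [0.4, 0.0, -0.0]
grip_width: 0.0427
```

```bash
python3 st.py -.66 -.2 .2
```

```text
9.5 [-166.88   26.19   88.03  -27.46   27.23 -165.21] [-0.6486 -0.216   0.185 ] [[-0.212, 0.706, -0.676], [0.939, 0.339, 0.059], [0.271, -0.622, -0.735]] [ 0.4  0.  -0. ] 0.0427
tool shift [ 0.0216 -0.012  -0.0024]
```

```bash
cat >> h.py <<'E'
def rotz(zt,yaz):
    "tool rot with tool z=zt and tool y nearest to horizontal az yaz (deg)"
    zt=np.asarray(zt)/np.linalg.norm(zt); y=np.array([np.cos(np.radians(yaz)),np.sin(np.radians(yaz)),0]); y-=zt*(y@zt); y/=np.linalg.norm(y)
    return np.stack([np.cross(y,zt),y,zt],1)
def ikf(p,R):
    q=ikz(p,R[:,2])
    if q is None: return None
    R5=Ro.from_euler('z',q[0],degrees=True)*Ro.from_euler('y',q[1]+q[2],degrees=True)*Ro.from_euler('z',q[3],degrees=True)*Ro.from_euler('y',q[4],degrees=True)*Ro.from_euler('z',90,degrees=True)
    M=R5.inv().as_matrix()@R; return np.append(q,np.degrees(np.arctan2(M[1,0],M[0,0])))
E
python3 - <<'E'
from h import *
s=status.observe(); R=s["tool_rot"]; z=R[:,2]
print(ikf(s["position"],R).round(1))
ex=np.array([.991,-.134,0]);ey=np.array([.134,.991,0]);hinge=np.array([.553,-.1685,.04])
print("path, current R:")
for p in [(-.5,-.4,.2),(-.3,-.55,.2),(-.1,-.6,.15),(.1,-.6,.15),(.3,-.5,.12),(.45,-.4,.12),(.55,-.25,.12),(.6,-.15,.12),(.632,-.024,.1)]:
    q=ikf(p,R); print(p,q.round(0) if q is not None else None, clear3(q) if q is not None else "")
for nm,p,ya in [("worn",(.632,-.024,.006),75.8),("worn",(.632,-.024,.006),75.8+180),("box",(.478,-.32,.07),75.8),("box",(.478,-.32,.12),75.8+180),("spare",(.595,-.174,.02),82.3),("spare",(.595,-.174,.02),262.3),("spareup",(.595,-.174,.16),82.3),("spareup",(.60,-.23,.18),262.3)]+[(f"bar{d}",hinge+.12*(ex*np.cos(np.radians(d))+np.array([0,0,1])*np.sin(np.radians(d)))+.012*z,ya) for d in(4,30,60,90,100,106) for ya in(-7.7,172.3)]:
    Rg=rotz(z,ya); q=ikf(p,Rg); print(nm,np.round(p,3),ya,q.round(0) if q is not None else None, okq(q) if q is not None else "",clear3(q) if q is not None else "")
E
```

```text
[-166.9   26.2   88.1  -27.5   27.2 -165.1]
path, current R:
(-0.5, -0.4, 0.2) [-141.   25.   87.  -43.   43. -134.] {'upper': 0.256, 'elbow': 0.313, 'el2': 0.269, 'fore': 0.269, 'should': 0.283}
(-0.3, -0.55, 0.2) [-114.   30.   79.  -46.   64. -115.] {'upper': 0.202, 'elbow': 0.294, 'el2': 0.26, 'fore': 0.26, 'should': 0.265}
(-0.1, -0.6, 0.15) [-94.  36.  75. -45.  75. -98.] {'upper': 0.163, 'elbow': 0.279, 'el2': 0.257, 'fore': 0.257, 'should': 0.255}
(0.1, -0.6, 0.15) [-76.  41.  65. -40.  91. -89.] {'upper': 0.117, 'elbow': 0.22, 'el2': 0.24, 'fore': 0.24, 'should': 0.254}
(0.3, -0.5, 0.12) [-57.  45.  61. -33. 101. -74.] {'upper': 0.067, 'elbow': 0.154, 'el2': 0.176, 'fore': 0.176, 'should': 0.254}
(0.45, -0.4, 0.12) [-43.  50.  50. -27. 113. -64.] {'upper': 0.065, 'elbow': 0.127, 'el2': 0.144, 'fore': 0.15, 'should': 0.255}
(0.55, -0.25, 0.12) [-29.  53.  44. -19. 122. -52.] {'upper': 0.067, 'elbow': 0.099, 'el2': 0.105, 'fore': 0.122, 'should': 0.262}
(0.6, -0.15, 0.12) [-21.  55.  39. -13. 127. -43.] {'upper': 0.07, 'elbow': 0.095, 'el2': 0.102, 'fore': 0.132, 'should': 0.2
[... 2438 characters left out ...]
15. 123. 162.] True {'upper': 0.027, 'elbow': 0.058, 'el2': 0.058, 'fore': 0.067, 'should': 0.268}
bar100 [ 0.524 -0.165  0.149] -7.7 [-24.  46.  55. -15. 120. -18.] True {'upper': 0.013, 'elbow': 0.046, 'el2': 0.04, 'fore': 0.045, 'should': 0.268}
bar100 [ 0.524 -0.165  0.149] 172.3 [-24.  46.  55. -15. 120. 162.] True {'upper': 0.013, 'elbow': 0.046, 'el2': 0.04, 'fore': 0.045, 'should': 0.268}
bar106 [ 0.512 -0.163  0.147] -7.7 [-24.  45.  57. -15. 118. -18.] True {'upper': 0.006, 'elbow': 0.039, 'el2': 0.03, 'fore': 0.033, 'should': 0.267}
bar106 [ 0.512 -0.163  0.147] 172.3 [-24.  45.  57. -15. 118. 162.] True {'upper': 0.006, 'elbow': 0.039, 'el2': 0.03, 'fore': 0.033, 'should': 0.267}
```

```bash
cat > path.py <<'E'
# usage: path.py "x y z; x y z" -> tool shifts of polyline waypoints from the present pose, and row-by-row advice
from h import *
import sys
s=status.observe(); R=s["tool_rot"]; p0=s["position"]; W=[np.array([float(v) for v in w.split()]) for w in sys.argv[1].split(";")]
step=float(sys.argv[2]) if len(sys.argv)>2 else .045
p=p0; rows=[]
for w in W:
    n=int(np.ceil(np.linalg.norm(w-p)/step)); rows+= [p+(w-p)*k/n for k in range(1,n+1)]; p=w
mc=9; 
for i in range(0,len(rows),5):
    b=p0 if i==0 else rows[i-1]
    print("; ".join(" ".join(f"{v:.3f}" for v in R.T@(r-b)) for r in rows[i:i+5]))
for r in rows:
    q=ikf(r,R); mc=min(mc,min(clear3(q).values())) if q is not None else -1
print("rows",len(rows),"min lamp clearance",mc)
E
python3 path.py "-.45 -.45 .2; -.2 -.6 .18; .1 -.62 .16; .35 -.5 .16; .5 -.33 .16; .6 -.12 .14; .632 -.024 .09" .048
```

```text
-0.037 0.007 -0.023; -0.074 0.015 -0.045; -0.110 0.022 -0.068; -0.147 0.029 -0.091; -0.184 0.037 -0.114
-0.037 0.007 -0.023; -0.074 0.015 -0.045; -0.102 0.034 -0.069; -0.131 0.054 -0.092; -0.159 0.074 -0.115
-0.028 0.020 -0.023; -0.057 0.039 -0.047; -0.085 0.059 -0.070; -0.114 0.079 -0.093; -0.126 0.110 -0.120
-0.013 0.031 -0.027; -0.025 0.062 -0.054; -0.038 0.093 -0.081; -0.050 0.124 -0.108; -0.063 0.155 -0.135
-0.013 0.031 -0.027; -0.003 0.067 -0.054; 0.007 0.103 -0.081; 0.017 0.140 -0.108; 0.027 0.176 -0.135
0.010 0.036 -0.027; 0.020 0.072 -0.054; 0.045 0.105 -0.072; 0.071 0.138 -0.090; 0.097 0.171 -0.109
0.026 0.033 -0.018; 0.051 0.065 -0.037; 0.085 0.096 -0.045; 0.119 0.127 -0.053; 0.153 0.158 -0.061
0.034 0.031 -0.008; 0.068 0.062 -0.016; 0.091 0.090 -0.009; 0.115 0.119 -0.002; 0.138 0.148 0.005
rows 40 min lamp clearance 0.047
```

>>> play_rows(targets="-0.037 0.007 -0.023 0 0.5; -0.074 0.015 -0.045 0 0.5; -0.11 0.022 -0.068 0 0.5; -0.147 0.029 -0.091 0 0.5; -0.184 0.037 -0.114 0 0.5")

```text
time_s: 10.0
position: [-0.5047, -0.3845, 0.1958]
tool_rot: [[-0.212, 0.707, -0.675], [0.939, 0.338, 0.059], [0.269, -0.621, -0.736]]
ft_force: [-0.7, -0.2, -0.4]
grip_width: 0.0428
```

>>> play_rows(targets="-0.037 0.007 -0.023 0 0.5; -0.074 0.015 -0.045 0 0.5; -0.102 0.034 -0.069 0 0.5; -0.131 0.054 -0.092 0 0.5; -0.159 0.074 -0.115 0 0.5")

```text
time_s: 10.5
position: [-0.3408, -0.515, 0.191]
tool_rot: [[-0.213, 0.707, -0.674], [0.939, 0.339, 0.059], [0.27, -0.621, -0.736]]
ft_force: [-0.4, -0.4, 1.0]
grip_width: 0.0428
```

>>> play_rows(targets="-0.028 0.02 -0.023 0 0.5; -0.057 0.039 -0.047 0 0.5; -0.085 0.059 -0.07 0 0.5; -0.114 0.079 -0.093 0 0.5; -0.126 0.11 -0.12 0 0.5")

```text
time_s: 11.0
position: [-0.1559, -0.6037, 0.1763]
tool_rot: [[-0.213, 0.707, -0.674], [0.939, 0.338, 0.059], [0.27, -0.621, -0.736]]
ft_force: [1.0, 0.3, -0.7]
grip_width: 0.0427
```

>>> play_rows(targets="-0.013 0.031 -0.027 0 0.5; -0.025 0.062 -0.054 0 0.5; -0.038 0.093 -0.081 0 0.5; -0.05 0.124 -0.108 0 0.5; -0.063 0.155 -0.135 0 0.5")

```text
time_s: 11.5
position: [0.0585, -0.6166, 0.1627]
tool_rot: [[-0.213, 0.707, -0.675], [0.939, 0.339, 0.06], [0.271, -0.621, -0.736]]
ft_force: [0.7, -0.9, -0.5]
grip_width: 0.0426
```

```bash
python3 st.py && python3 path.py ".35 -.5 .16; .5 -.33 .16; .6 -.12 .14; .632 -.024 .09" .048
```

```text
11.5 [-79.87  40.47  63.86 -40.82  89.42 -92.85] [ 0.0585 -0.6166  0.1627] [[-0.213, 0.707, -0.675], [0.939, 0.339, 0.06], [0.271, -0.621, -0.736]] [ 0.7 -0.9 -0.5] 0.0426
0.007 0.035 -0.027; 0.013 0.071 -0.054; 0.020 0.106 -0.080; 0.027 0.141 -0.107; 0.033 0.177 -0.134
0.007 0.035 -0.027; 0.013 0.071 -0.054; 0.039 0.103 -0.072; 0.064 0.136 -0.090; 0.090 0.169 -0.108
0.026 0.033 -0.018; 0.051 0.065 -0.036; 0.085 0.096 -0.044; 0.119 0.127 -0.053; 0.153 0.158 -0.061
0.034 0.031 -0.008; 0.068 0.062 -0.016; 0.091 0.090 -0.009; 0.115 0.119 -0.002; 0.138 0.148 0.005
rows 20 min lamp clearance 0.047
```

>>> play_rows(targets="0.007 0.035 -0.027 0 0.5; 0.013 0.071 -0.054 0 0.5; 0.02 0.106 -0.08 0 0.5; 0.027 0.141 -0.107 0 0.5; 0.033 0.177 -0.134 0 0.5")

```text
time_s: 12.0
position: [0.2666, -0.5329, 0.1602]
tool_rot: [[-0.213, 0.706, -0.675], [0.939, 0.34, 0.06], [0.271, -0.621, -0.735]]
ft_force: [-0.8, -1.1, 0.4]
grip_width: 0.0425
```

>>> play_rows(targets="0.007 0.035 -0.027 0 0.5; 0.013 0.071 -0.054 0 0.5; 0.039 0.103 -0.072 0 0.5; 0.064 0.136 -0.09 0 0.5; 0.09 0.169 -0.108 0 0.5")

```text
time_s: 12.5
position: [0.4392, -0.397, 0.1586]
tool_rot: [[-0.212, 0.706, -0.676], [0.939, 0.34, 0.06], [0.272, -0.622, -0.735]]
ft_force: [0.6, 0.0, 0.3]
grip_width: 0.0425
```

>>> play_rows(targets="0.026 0.033 -0.018 -0.15 0.5; 0.051 0.065 -0.036 -0.3 0.5; 0.085 0.096 -0.044 -0.45 0.5; 0.119 0.127 -0.053 -0.6 0.5; 0.153 0.158 -0.061 -0.75 0.5")

```text
time_s: 13.0
position: [0.5589, -0.2032, 0.1466]
tool_rot: [[-0.639, 0.368, -0.676], [0.45, 0.891, 0.06], [0.624, -0.266, -0.734]]
ft_force: [0.7, -0.4, -0.3]
grip_width: 0.0425
```

```bash
python3 st.py .632 -.024 .07; python3 - <<'E'
from h import *
s=status.observe(); R=s["tool_rot"]; Rg=rotz(R[:,2],75.8); M=R.T@Rg; print("turn",np.arctan2(M[1,0],M[0,0]).round(3),Rg.round(3).tolist())
E
```

```text
13.0 [-25.44  50.72  44.48 -16.68 124.53 -91.83] [ 0.5589 -0.2032  0.1466] [[-0.639, 0.368, -0.676], [0.45, 0.891, 0.06], [0.624, -0.266, -0.734]] [ 0.7 -0.4 -0.3] 0.0425
tool shift [-0.0139  0.2069  0.0175]
turn -0.285 [[-0.716, 0.173, -0.676], [0.181, 0.982, 0.06], [0.674, -0.08, -0.734]]
```

```bash
python3 path.py ".615 -.06 .09; .624 -.023 .045" .05
```

```text
-0.002 0.041 0.003; -0.003 0.082 0.006; -0.005 0.122 0.009; -0.007 0.163 0.012; -0.015 0.187 0.027
-0.009 0.024 0.015
rows 6 min lamp clearance 0.052
```

>>> play_rows(targets="-0.002 0.041 0.003 -0.08 0.5; -0.003 0.082 0.006 -0.16 0.5; -0.005 0.122 0.009 -0.23 0.5; -0.007 0.163 0.012 -0.23 0.5; -0.024 0.211 0.042 -0.23 0.5")

```text
time_s: 13.5
position: [0.6241, -0.0301, 0.0524]
tool_rot: [[-0.708, 0.217, -0.672], [0.242, 0.969, 0.058], [0.663, -0.121, -0.739]]
ft_force: [0.4, -0.4, -0.1]
grip_width: 0.0425
```

```bash
python3 st.py .624 -.023 .02; python3 - <<'E'
from h import *
for n in("scene","top"):
    d=get(n); np.savez(f"{n}3.npz",**d)
    im=d["pixels"][:,:,::-1]; c=im[90:260,200:400] if n=="scene" else im[110:270,160:360]
    cv2.imwrite(f"pics/{n}3.png",cv2.resize(c,None,fx=3.5,fy=3.5,interpolation=cv2.INTER_CUBIC))
E
```

```text
13.5 [-11.7   59.29  40.62  -5.37 122.17 -87.52] [ 0.6241 -0.0301  0.0524] [[-0.708, 0.217, -0.672], [0.242, 0.969, 0.058], [0.663, -0.121, -0.739]] [ 0.4 -0.4 -0.1] 0.0425
tool shift [-0.0197  0.0108  0.0244]
```

View pics/scene3.png

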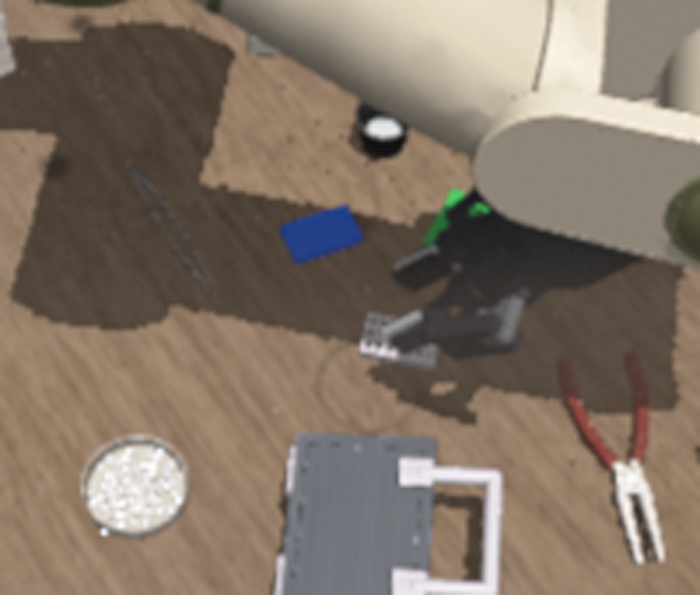

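View pics/top3.png

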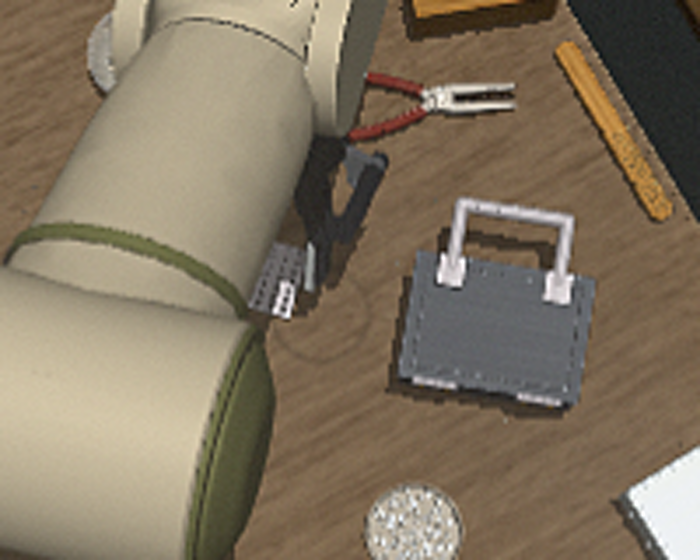

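>>> play_rows(targets="-0.01 0.008 0.012 -0.05 0.5; -0.018 0.011 0.022 -0.09 0.5; -0.018 0.011 0.022 -0.09 0.5")

```text
time_s: 13.9
position: [0.6218, -0.025, 0.0203]
tool_rot: [[-0.719, 0.153, -0.678], [0.153, 0.986, 0.06], [0.678, -0.061, -0.733]]
ft_force: [-0.2, -0.7, -0.0]
grip_width: 0.0432
```

```bash
python3 st.py .624 -.023 .013
```

```text
13.9 [-11.38  61.18  41.97  -4.94 119.48 -91.95] [ 0.6218 -0.025   0.0203] [[-0.719, 0.153, -0.678], [0.153, 0.986, 0.06], [0.678, -0.061, -0.733]] [-0.2 -0.7 -0. ] 0.0432
tool shift [-0.0062  0.0028  0.004 ]
```

>>> play_rows(targets="-0.003 0.0015 0.002 0 0.5; -0.0062 0.0028 0.004 0 0.5; -0.0062 0.0028 0.004 0 0.5")

```text
time_s: 14.2
position: [0.6251, -0.0237, 0.0144]
tool_rot: [[-0.721, 0.155, -0.675], [0.156, 0.986, 0.06], [0.675, -0.062, -0.735]]
ft_force: [0.5, -0.6, 0.0]
grip_width: 0.0426
```

>>> play_rows(targets="-0.001 0 0.001 0 0.5; -0.002 0 0.002 0 0.5; -0.002 0 0.002 0 0.5")

```text
time_s: 14.5
position: [0.6251, -0.024, 0.0115]
tool_rot: [[-0.721, 0.155, -0.675], [0.156, 0.986, 0.06], [0.675, -0.062, -0.735]]
ft_force: [0.3, -0.1, -1.5]
grip_width: 0.0427
```

>>> play_rows(targets="-0.0007 0 0.0008 0 0.5; -0.0014 0 0.0015 0 0.5; -0.0014 0 0.0015 0 0.5")

```text
time_s: 14.8
position: [0.625, -0.0241, 0.0093]
tool_rot: [[-0.721, 0.155, -0.676], [0.155, 0.986, 0.06], [0.675, -0.062, -0.735]]
ft_force: [0.4, 0.2, 0.5]
grip_width: 0.0424
```

>>> play_rows(targets="-0.0007 0 0.0008 0 0.5; -0.0014 0 0.0015 0 0.5; -0.0014 0 0.0015 0 0.5")

```text
time_s: 15.1
position: [0.625, -0.0242, 0.0073]
tool_rot: [[-0.721, 0.155, -0.676], [0.155, 0.986, 0.06], [0.675, -0.062, -0.735]]
ft_force: [0.1, 0.2, -0.3]
grip_width: 0.0426
```

>>> play_rows(targets="0 0 0 0 0.7; 0 0 0 0 0.8; 0 0 0 0 0.8; 0 0 0 0 0.8", force=50)

```text
time_s: 15.5
position: [0.6253, -0.0242, 0.0077]
tool_rot: [[-0.722, 0.155, -0.675], [0.156, 0.986, 0.06], [0.675, -0.062, -0.736]]
ft_force: [1.1, -0.4, 2.2]
grip_width: 0.0272
```

>>> play_rows(targets="0 0 0 0 0.8; 0 0 0 0 0.8")

```text
time_s: 15.7
position: [0.6252, -0.0242, 0.0077]
tool_rot: [[-0.721, 0.155, -0.675], [0.156, 0.986, 0.06], [0.675, -0.062, -0.735]]
ft_force: [1.7, 0.5, 3.5]
grip_width: 0.0277
```

```bash
python3 - <<'E'
from h import *
for n in("scene","top"):
    d=get(n)
    im=d["pixels"][:,:,::-1]; c=im[130:230,250:390] if n=="scene" else im[130:240,200:320]
    cv2.imwrite(f"pics/{n}4.png",cv2.resize(c,None,fx=5.5,fy=5.5,interpolation=cv2.INTER_CUBIC))
E
```

```text
(no output)
```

View pics/scene4.png

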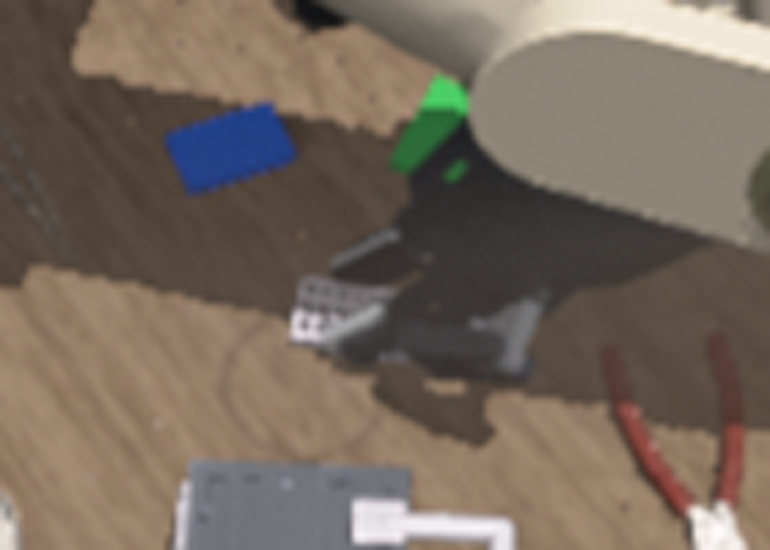

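View pics/top4.png

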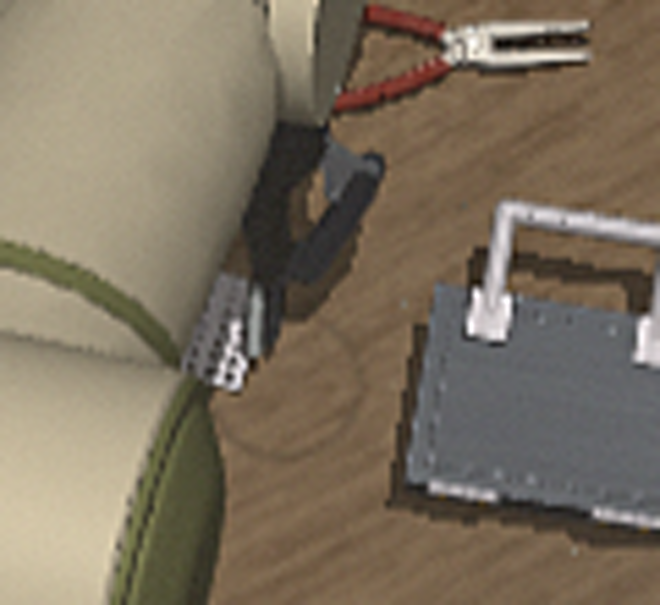

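>>> play_rows(targets="0.007 -0.001 -0.007 0 0.8; 0.014 -0.001 -0.015 0 0.8; 0.021 -0.002 -0.022 0 0.8; 0.028 -0.003 -0.03 0 0.8; 0.034 -0.003 -0.037 0 0.8")

```text
time_s: 16.3
position: [0.6252, -0.0242, 0.059]
tool_rot: [[-0.722, 0.155, -0.675], [0.156, 0.986, 0.06], [0.675, -0.062, -0.736]]
ft_force: [0.2, -0.2, -1.2]
grip_width: 0.0275
```

```bash
python3 - <<'E'
from h import *
for n in("scene","top"):
    d=get(n)
    im=d["pixels"][:,:,::-1]; c=im[130:230,250:390] if n=="scene" else im[130:240,200:320]
    cv2.imwrite(f"pics/{n}5.png",cv2.resize(c,None,fx=5.5,fy=5.5,interpolation=cv2.INTER_CUBIC))
E
python3 st.py; python3 path.py ".60 -.10 .13;.52 -.27 .14; .472 -.318 .12" .048
```

```text
16.4 [-11.27  59.11  39.88  -5.04 123.26 -92.1 ] [ 0.6257 -0.0241  0.0595] [[-0.723, 0.155, -0.673], [0.156, 0.986, 0.059], [0.673, -0.062, -0.737]] [ 0.1 -0.3 -1. ] 0.0277
0.018 -0.028 -0.013; 0.036 -0.055 -0.026; 0.054 -0.083 -0.039; 0.064 -0.128 -0.030; 0.073 -0.173 -0.021
0.010 -0.045 0.009; 0.019 -0.090 0.018; 0.026 -0.117 0.040; 0.033 -0.144 0.062
rows 9 min lamp clearance 0.045
```

View pics/scene5.png

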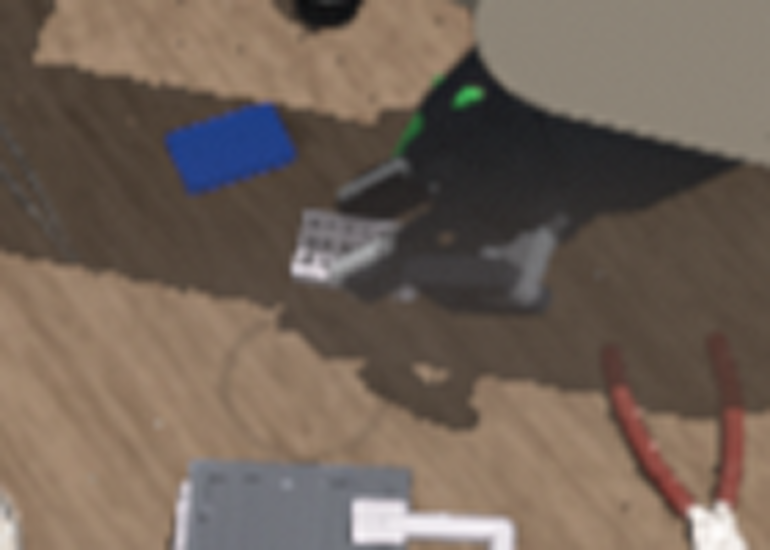

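The plate is lifted and held, with the 1 N extra load matching its weight. Now over to the box.

>>> play_rows(targets="0.018 -0.028 -0.013 0 0.8; 0.036 -0.055 -0.026 0 0.8; 0.054 -0.083 -0.039 0 0.8; 0.064 -0.128 -0.03 0 0.8; 0.073 -0.173 -0.021 0 0.8")

```text
time_s: 16.9
position: [0.5593, -0.1856, 0.1337]
tool_rot: [[-0.722, 0.153, -0.675], [0.155, 0.986, 0.059], [0.674, -0.062, -0.736]]
ft_force: [0.1, -0.5, -1.2]
grip_width: 0.0273
```

>>> play_rows(targets="0.01 -0.045 0.009 0 0.8; 0.019 -0.09 0.018 0 0.8; 0.026 -0.117 0.04 0 0.8; 0.033 -0.144 0.062 0 0.8; 0.033 -0.144 0.062 0 0.8")

```text
time_s: 17.4
position: [0.469, -0.3201, 0.1176]
tool_rot: [[-0.718, 0.159, -0.677], [0.158, 0.985, 0.064], [0.677, -0.061, -0.733]]
ft_force: [0.4, 0.3, -0.6]
grip_width: 0.0273
```

```bash
python3 st.py .472 -.318 .065; python3 - <<'E'
from h import *
for n in("scene","top"):
    d=get(n); np.savez(f"{n}6.npz",**d)
    im=d["pixels"][:,:,::-1]; c=im[240:380,180:330] if n=="scene" else im[180:300,290:430]
    cv2.imwrite(f"pics/{n}6.png",cv2.resize(c,None,fx=5,fy=5,interpolation=cv2.INTER_CUBIC)[:600])
E
```

```text
17.4 [ -36.93   48.09   55.49  -22.74  113.05 -118.4 ] [ 0.469  -0.3201  0.1176] [[-0.718, 0.159, -0.677], [0.158, 0.985, 0.064], [0.677, -0.061, -0.733]] [ 0.4  0.3 -0.6] 0.0273
tool shift [-0.0375  0.0058  0.0367]
```

View pics/scene6.png

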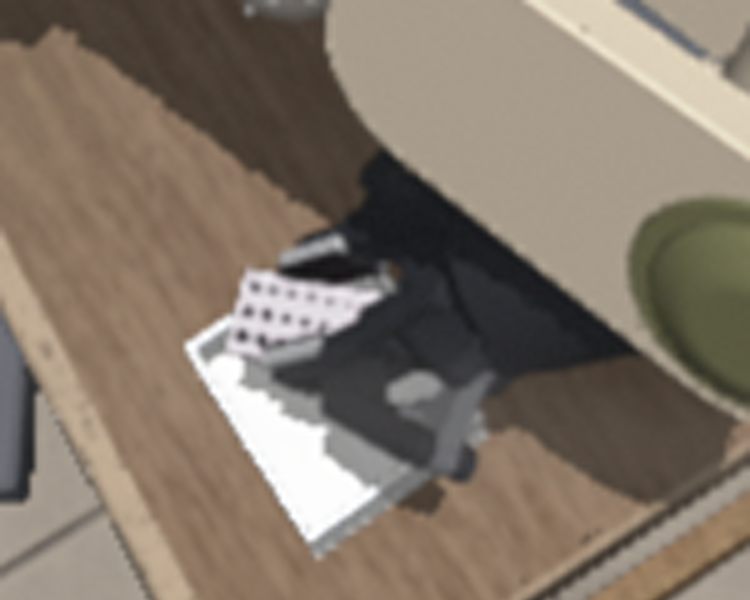

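View pics/top6.png

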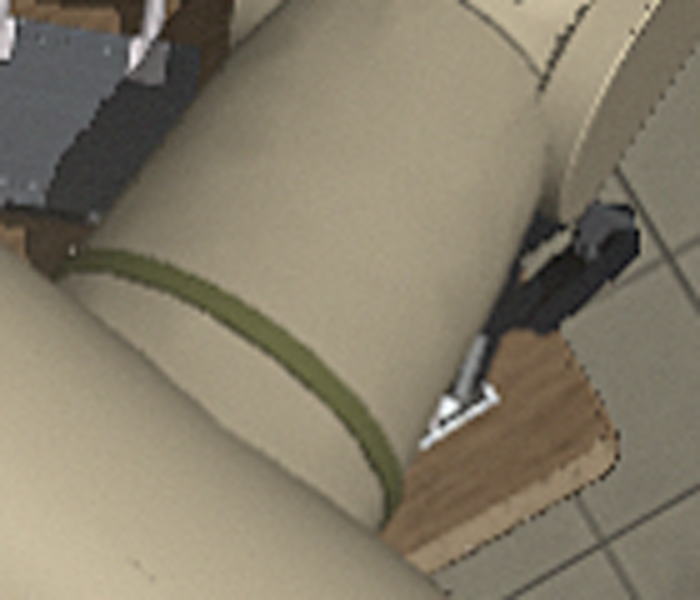

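```bash
python3 - <<'E'
from h import *
d=load("scene6.npz"); print(plane(d,[(248/5+180-.4,270/5+240-.4),(229/5+180-.4,352/5+240-.4)],.118).round(3))
E
```

```text
[[ 0.455 -0.302  0.118]
 [ 0.449 -0.331  0.118]]
```

>>> play_rows(targets="-0.016 0.0015 0.018 0 0.8; -0.032 0.003 0.035 0 0.8; -0.0487 0.0044 0.0528 0 0.8; -0.0487 0.0044 0.0528 0 0.8; -0.0487 0.0044 0.0528 0 0.8")

```text
time_s: 18.0
position: [0.4729, -0.3173, 0.0475]
tool_rot: [[-0.721, 0.153, -0.675], [0.155, 0.986, 0.059], [0.675, -0.062, -0.735]]
ft_force: [0.5, 1.2, -0.5]
grip_width: 0.0275
```

>>> play_rows(targets="0 0 0 0 0.5; 0 0 0 0 0.5; 0 0 0 0 0.5")

```text
time_s: 18.3
position: [0.4724, -0.3179, 0.0478]
tool_rot: [[-0.722, 0.155, -0.674], [0.156, 0.986, 0.059], [0.674, -0.063, -0.736]]
ft_force: [0.2, -0.2, 0.4]
grip_width: 0.0426
```

>>> play_rows(targets="0.02 -0.002 -0.022 0 0.5; 0.04 -0.003 -0.043 0 0.5; 0.06 -0.005 -0.065 0 0.5; 0.07 0.035 -0.075 0.1 0.5; 0.075 0.08 -0.085 0.2 0.5")

```text
time_s: 18.8
position: [0.4876, -0.2324, 0.1567]
tool_rot: [[-0.675, 0.301, -0.673], [0.355, 0.933, 0.061], [0.646, -0.198, -0.737]]
ft_force: [1.0, -0.0, -0.2]
grip_width: 0.0427
```

```bash
python3 st.py; python3 - <<'E'
from h import *
for n in("scene",):
    d=get(n); np.savez(f"{n}7.npz",**d)
    im=d["pixels"][:,:,::-1]; c=im[180:380,180:380]
    cv2.imwrite(f"pics/{n}7.png",cv2.resize(c,None,fx=3,fy=3,interpolation=cv2.INTER_CUBIC)[:600])
E
```

```text
18.8 [ -30.14   43.94   57.48  -18.72  117.05 -100.68] [ 0.4876 -0.2324  0.1567] [[-0.675, 0.301, -0.673], [0.355, 0.933, 0.061], [0.646, -0.198, -0.737]] [ 1.  -0.  -0.2] 0.0427
```

View pics/scene7.png

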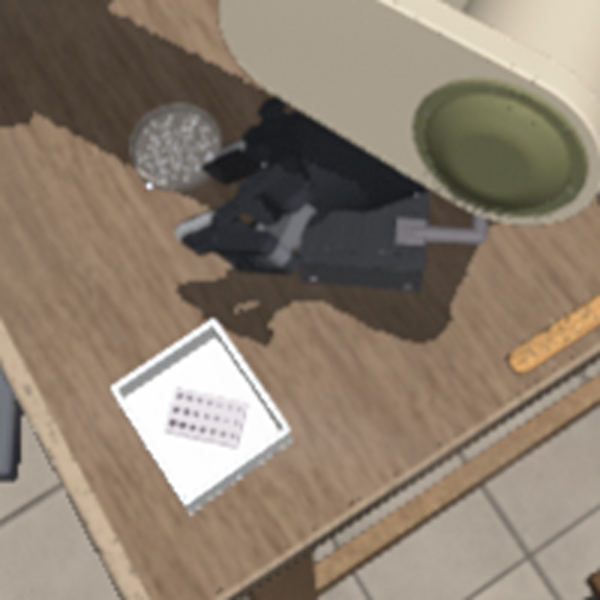

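```bash
python3 - <<'E'
from h import *
s=status.observe(); R=s["tool_rot"]; z=R[:,2]; Rg=rotz(z,-7.7); M=R.T@Rg; print("turn",np.arctan2(M[1,0],M[0,0]).round(3)); print(Rg.round(3).tolist())
bar=np.array([.671,-.1835,.0535])
for d in(-.06,-.04,-.025,-.01,.012,.015): p=bar+d*z; q=ikf(p,Rg); print(d,p.round(4),None if q is None else q.round(1))
for p in [(.56,-.2,.17),(.62,-.18,.15),(.64,-.18,.12)]: q=ikf(p,Rg); print(p,q.round(1),clear3(q))
E
python3 path.py ".57 -.195 .165; .64 -.182 .13;.685 -.185 .075" .045
```

```text
turn 1.336
[[0.134, 0.727, -0.674], [0.99, -0.129, 0.058], [-0.045, -0.675, -0.737]]
-0.06 [ 0.7114 -0.187   0.0977] None
-0.04 [ 0.6979 -0.1858  0.083 ] [-20.5  76.3  -5.1 -20.4 148.6 -25.5]
-0.025 [ 0.6878 -0.1849  0.0719] [-20.7  72.6   5.6 -17.3 142.  -21.8]
-0.01 [ 0.6777 -0.1841  0.0609] [-20.9  70.5  12.5 -15.9 137.3 -20. ]
0.012 [ 0.6629 -0.1828  0.0447] [-21.1  68.3  20.4 -14.7 131.8 -18.2]
0.015 [ 0.6609 -0.1826  0.0424] [-21.2  68.   21.3 -14.6 131.1 -18. ]
(0.56, -0.2, 0.17) [-25.2  49.7  42.7 -17.  127.  -21.9] {'upper': 0.041, 'elbow': 0.073, 'el2': 0.078, 'fore': 0.094, 'should': 0.266}
(0.62, -0.18, 0.15) [-22.1  57.4  28.9 -16.  133.8 -20.3] {'upper': 0.088, 'elbow': 0.112, 'el2': 0.118, 'fore': 0.165, 'should': 0.27}
(0.64, -0.18, 0.12) [-21.5  61.4  24.5 -15.7 134.3 -19.7] {'upper': 0.113, 'elbow': 0.137, 'el2': 0.143, 'fore': 0.2, 'should': 0.27}
-0.020 0.026 -0.029; -0.039 0.051 -0.058; -0.072 0.071 -0.068; -0.104 0.091 -0.078; -0.138 0.102 -0.073
-0.034 0.011 0.005
rows 6 min lamp clearance 0.027
```

>>> play_rows(targets="-0.02 0.026 -0.029 0.15 0.6; -0.039 0.051 -0.058 0.3 0.6; -0.056 0.061 -0.063 0.45 0.6; -0.072 0.071 -0.068 0.6 0.6; -0.072 0.071 -0.068 0.75 0.6")

```text
time_s: 19.35
position: [0.6044, -0.1941, 0.1426]
tool_rot: [[-0.291, 0.677, -0.677], [0.894, 0.443, 0.059], [0.34, -0.588, -0.734]]
ft_force: [-0.6, 0.5, -1.4]
grip_width: 0.0344
```

```bash
cat > bar.py <<'E'
from h import *
s=status.observe(); R=s["tool_rot"]; z=R[:,2]; Rg=rotz(z,-7.7); M=R.T@Rg; y=Rg[:,1]
print(round(s["time_s"],2),s["q"].round(1),s["position"].round(4),"z",z.round(3),"turn left",np.arctan2(M[1,0],M[0,0]).round(3),"w",s["grip_width"])
bar=np.array([.671,-.1835,.0535])
for nm,p in(("P1",bar-.008*z-.06*y),("P2",bar-.008*z),("P3",bar+.013*z)):
    q=ikf(p,Rg); print(nm,p.round(4),"shift",(R.T@(p-s["position"])).round(4),q.round(1))
E
python3 bar.py
```

```text
19.35 [-23.4  56.1  33.2 -16.5 130.8 -54.7] [ 0.6044 -0.1941  0.1426] z [-0.677  0.059 -0.734] turn left 0.588 w 0.0344458199839952
P1 [ 0.633  -0.1763  0.1   ] shift [-0.0069  0.0522  0.013 ] [-21.5  61.1  28.4 -14.8 131.  -18.4]
P2 [ 0.6764 -0.184   0.0594] shift [-0.0402  0.1022  0.013 ] [-20.9  70.4  12.9 -15.9 137.2 -19.9]
P3 [ 0.6622 -0.1827  0.044 ] shift [-0.0402  0.1022  0.034 ] [-21.2  68.4  20.4 -14.7 131.9 -18.3]
```

>>> play_rows(targets="-0.002 0.015 0.004 0.15 0.6; -0.004 0.03 0.008 0.3 0.6; -0.006 0.045 0.011 0.45 0.6; -0.007 0.052 0.013 0.588 0.6; -0.007 0.052 0.013 0.588 0.6")

```text
time_s: 19.85
position: [0.6318, -0.1768, 0.1012]
tool_rot: [[0.131, 0.725, -0.676], [0.991, -0.123, 0.06], [-0.04, -0.678, -0.734]]
ft_force: [0.6, -0.3, 0.0]
grip_width: 0.0345
```

```bash
python3 bar.py;  python3 - <<'E'
from h import *
for n in("scene","top"):
    d=get(n); np.savez(f"{n}8.npz",**d)
    im=d["pixels"][:,:,::-1]; c=im[190:300,250:390] if n=="scene" else im[130:240,240:380]
    cv2.imwrite(f"pics/{n}8.png",cv2.resize(c,None,fx=5.4,fy=5.4,interpolation=cv2.INTER_CUBIC)[:600])
E
```

```text
19.85 [-21.6  60.8  28.9 -14.8 130.8 -18.7] [ 0.6318 -0.1768  0.1012] z [-0.676  0.06  -0.734] turn left 0.004 w 0.03448963366776094
P1 [ 0.633  -0.1763  0.1   ] shift [0.0007 0.0015 0.0001] [-21.5  61.1  28.4 -14.8 131.  -18.4]
P2 [ 0.6764 -0.184   0.0594] shift [0.0004 0.0615 0.0001] [-20.9  70.4  12.9 -15.8 137.2 -19.9]
P3 [ 0.6622 -0.1827  0.044 ] shift [0.0004 0.0615 0.0211] [-21.2  68.4  20.4 -14.7 131.9 -18.3]
```

View pics/scene8.png

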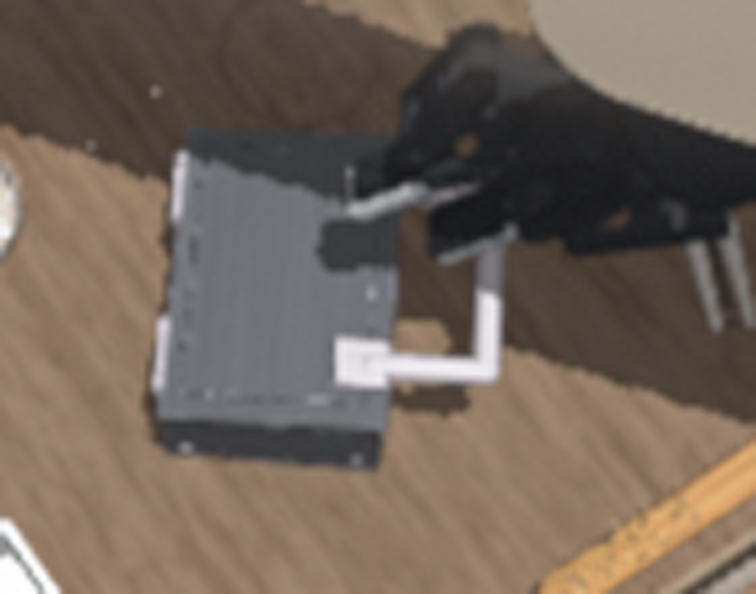

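View pics/top8.png

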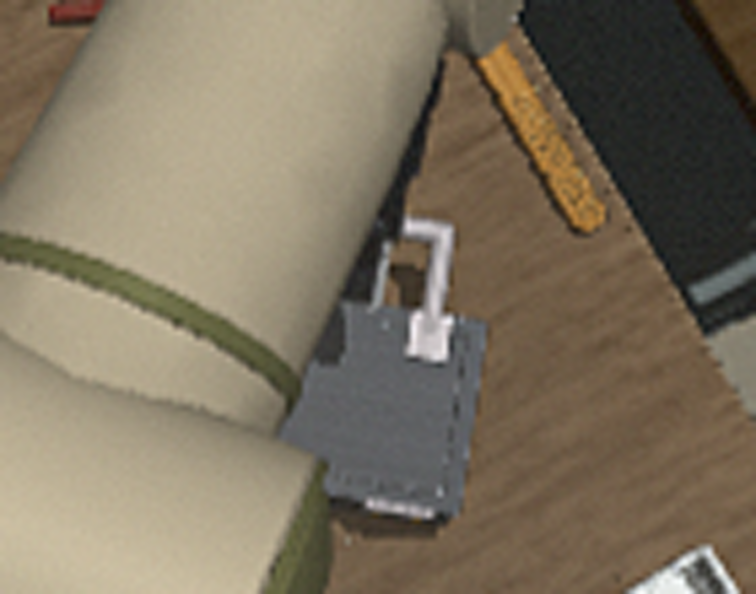

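>>> play_rows(targets="0 0.02 0 0 0.6; 0 0.04 0.001 0 0.6; 0 0.0615 0.003 0 0.6; 0 0.0615 0.003 0 0.6")

```text
time_s: 20.35
position: [0.6743, -0.1849, 0.0555]
tool_rot: [[0.129, 0.724, -0.678], [0.991, -0.12, 0.061], [-0.037, -0.679, -0.733]]
ft_force: [-1.7, 0.5, -0.8]
grip_width: 0.0345
```

```bash
python3 bar.py;  python3 - <<'E'
from h import *
for n in("scene","top"):
    d=get(n); np.savez(f"{n}8.npz",**d)
    im=d["pixels"][:,:,::-1]; c=im[190:300,250:390] if n=="scene" else im[130:240,240:380]
    cv2.imwrite(f"pics/{n}9.png",cv2.resize(c,None,fx=5.4,fy=5.4,interpolation=cv2.INTER_CUBIC)[:600])
E
```

```text
20.35 [-21.   70.1  14.3 -15.6 136.2 -20.1] [ 0.6743 -0.1849  0.0555] z [-0.678  0.061 -0.733] turn left 0.007 w 0.034527731596025985
P1 [ 0.633  -0.1764  0.1001] shift [ 0.0015 -0.0612 -0.0042] [-21.5  61.2  28.3 -14.8 131.2 -18.5]
P2 [ 0.6764 -0.184   0.0594] shift [ 0.001  -0.0012 -0.0042] [-20.9  70.5  12.8 -15.9 137.4 -20. ]
P3 [ 0.6622 -0.1827  0.044 ] shift [ 0.001  -0.0012  0.0168] [-21.2  68.4  20.3 -14.7 132.1 -18.4]
```

View pics/scene9.png

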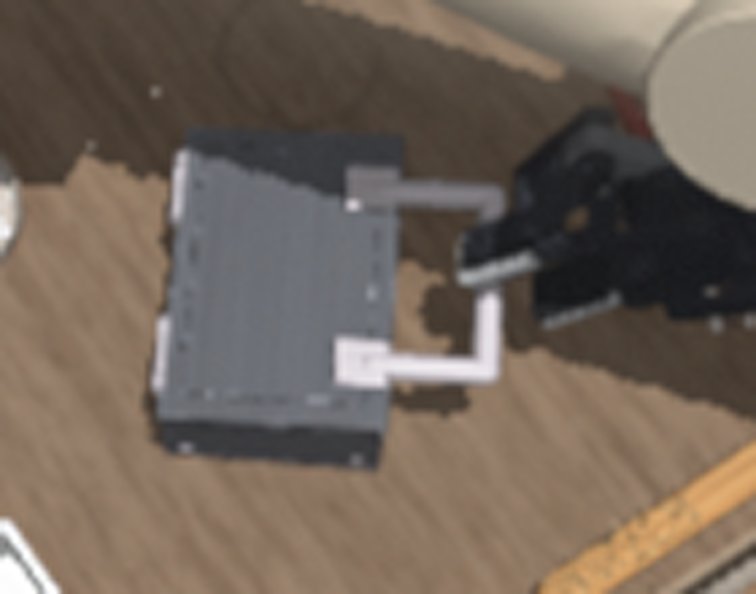

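>>> play_rows(targets="0.001 -0.001 0.006 0 0.6; 0.001 -0.001 0.012 0 0.6; 0.001 -0.001 0.017 0 0.6; 0.001 -0.001 0.017 0 0.6")

```text
time_s: 20.85
position: [0.6618, -0.1826, 0.0476]
tool_rot: [[0.131, 0.726, -0.675], [0.991, -0.123, 0.06], [-0.039, -0.676, -0.735]]
ft_force: [-0.6, 0.3, 0.2]
grip_width: 0.0341
```

```bash
python3 bar.py;  python3 - <<'E'
from h import *
for n in("scene","top"):
    d=get(n); np.savez(f"{n}10.npz",**d)
    im=d["pixels"][:,:,::-1]; c=im[200:290,280:390] if n=="scene" else im[130:240,240:380]
    cv2.imwrite(f"pics/{n}10.png",cv2.resize(c,None,fx=6.6,fy=6.6,interpolation=cv2.INTER_CUBIC)[:600])
E
```

```text
20.85 [-21.2  67.9  20.8 -14.6 131.9 -18.6] [ 0.6618 -0.1826  0.0476] z [-0.675  0.06  -0.735] turn left 0.004 w 0.03413966833883949
P1 [ 0.6329 -0.1764  0.1   ] shift [ 0.0003 -0.0572 -0.0185] [-21.5  61.1  28.6 -14.7 130.9 -18.4]
P2 [ 0.6764 -0.184   0.0594] shift [ 0.0001  0.0028 -0.0185] [-20.9  70.3  13.1 -15.8 137.  -19.9]
P3 [ 0.6622 -0.1827  0.0439] shift [0.0001 0.0028 0.0025] [-21.2  68.3  20.5 -14.6 131.7 -18.3]
```

View pics/scene10.png

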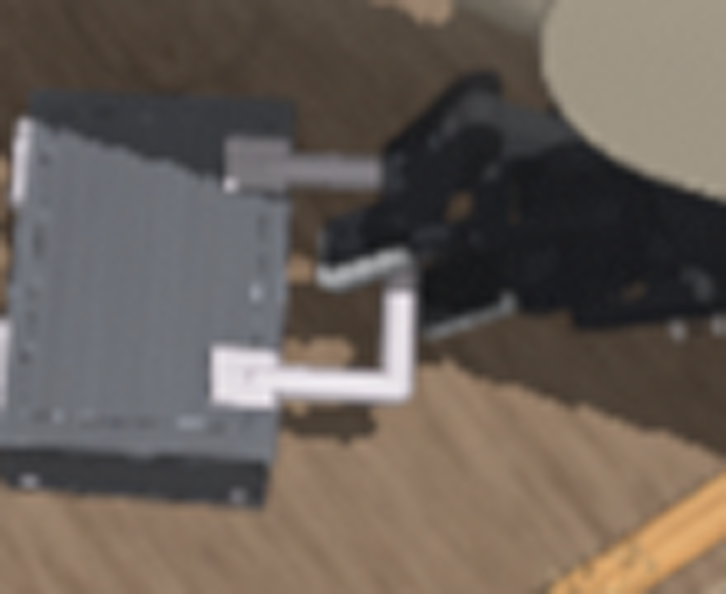

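The picture shows the loop bar (crop (398,320)) running between the two fingers. Closing on it.

>>> play_rows(targets="0 0 0 0 0.8; 0 0 0 0 1; 0 0 0 0 1; 0 0 0 0 1; 0 0 0 0 1", force=30)

```text
time_s: 21.45
position: [0.6627, -0.1826, 0.0465]
tool_rot: [[0.131, 0.727, -0.674], [0.991, -0.123, 0.059], [-0.04, -0.676, -0.736]]
ft_force: [5.0, -1.5, 1.4]
grip_width: 0.0086
```

```bash
cat > arc.py <<'E'
from h import *
import sys
s=status.observe(); R=s["tool_rot"]; ex=np.array([.991,-.134,0]); k=np.array([0,0,1.])
th0=float(sys.argv[1]); th1=float(sys.argv[2]); n=int(sys.argv[3])
print(s["position"].round(4),s["ft_force"].round(1))
for i in range(1,n+1):
    t=th0+(th1-th0)*i/n; d=.12*((np.cos(t)-np.cos(th0))*ex+(np.sin(t)-np.sin(th0))*k); p=s["position"]+d; q=ikf(p,R)
    print(round(t,3),(R.T@d).round(4),q.round(0),min(clear3(q).values()))
E
python3 arc.py .134 .6 5
```

```text
[ 0.6627 -0.1826  0.0465] [ 5.  -1.5  1.4]
0.227 [-0.0004 -0.0089 -0.0067] [-21.  67.  21. -15. 133. -19.] 0.151
0.32 [-0.0008 -0.0184 -0.0126] [-21.  66.  21. -15. 133. -19.] 0.145
0.414 [-0.0012 -0.0284 -0.0176] [-21.  65.  22. -15. 133. -19.] 0.138
0.507 [-0.0016 -0.0388 -0.0216] [-21.  64.  23. -15. 133. -19.] 0.13
0.6 [-0.002  -0.0496 -0.0246] [-21.  63.  25. -15. 133. -19.] 0.122
```

>>> play_rows(targets="-0.0004 -0.0089 -0.0067 0 1; -0.0008 -0.0184 -0.0126 0 1; -0.0012 -0.0284 -0.0176 0 1; -0.0016 -0.0388 -0.0216 0 1; -0.002 -0.0496 -0.0246 0 1")

```text
time_s: 21.95
position: [0.6429, -0.1799, 0.0984]
tool_rot: [[0.13, 0.727, -0.674], [0.991, -0.123, 0.059], [-0.04, -0.676, -0.736]]
ft_force: [6.7, -2.1, 1.0]
grip_width: 0.0082
```

```bash
python3 arc.py .6 1.2 5; python3 st.py
```

```text
[ 0.6429 -0.1799  0.0984] [ 6.7 -2.1  1. ]
0.72 [-0.0004 -0.0142 -0.0024] [-22.  61.  27. -15. 132. -19.] 0.11
0.84 [-0.0008 -0.0286 -0.0031] [-22.  59.  30. -15. 131. -19.] 0.098
0.96 [-0.0011 -0.0429 -0.0021] [-22.  57.  33. -15. 130. -19.] 0.086
1.08 [-0.0014 -0.057   0.0007] [-22.  55.  36. -15. 129. -19.] 0.073
1.2 [-0.0016 -0.0707  0.0051] [-22.  53.  39. -15. 128. -19.] 0.061
21.95 [-21.49  62.57  25.24 -15.1  132.57 -19.26] [ 0.6429 -0.1799  0.0984] [[0.13, 0.727, -0.674], [0.991, -0.123, 0.059], [-0.04, -0.676, -0.736]] [ 6.7 -2.1  1. ] 0.0082
```

>>> play_rows(targets="-0.0004 -0.0142 -0.0024 0 1; -0.0008 -0.0286 -0.0031 0 1; -0.0011 -0.0429 -0.0021 0 1; -0.0014 -0.057 0.0007 0 1; -0.0016 -0.0707 0.0051 0 1")

```text
time_s: 22.45
position: [0.5873, -0.1724, 0.1428]
tool_rot: [[0.131, 0.727, -0.675], [0.991, -0.123, 0.06], [-0.04, -0.676, -0.736]]
ft_force: [3.7, -1.4, 0.8]
grip_width: 0.0086
```

```bash
python3 arc.py 1.2 1.8 5;  python3 - <<'E'
from h import *
for n in("scene",):
    d=get(n); np.savez(f"{n}11.npz",**d)
    im=d["pixels"][:,:,::-1]; c=im[170:290,250:390]
    cv2.imwrite(f"pics/{n}11.png",cv2.resize(c,None,fx=5,fy=5,interpolation=cv2.INTER_CUBIC)[:600])
E
```

```text
[ 0.5873 -0.1724  0.1428] [ 3.7 -1.4  0.8]
1.32 [-0.0001 -0.0131  0.006 ] [-23.  51.  43. -15. 126. -19.] 0.048
1.44 [-0.0002 -0.0253  0.0136] [-23.  50.  46. -15. 124. -18.] 0.037
1.56 [-0.0002 -0.0366  0.0225] [-23.  48.  50. -15. 123. -18.] 0.027
1.68 [-0.0001 -0.0467  0.0328] [-24.  47.  53. -15. 121. -18.] 0.017
1.8 [ 0.     -0.0555  0.0442] [-24.  45.  56. -14. 119. -18.] 0.009
```

View pics/scene11.png

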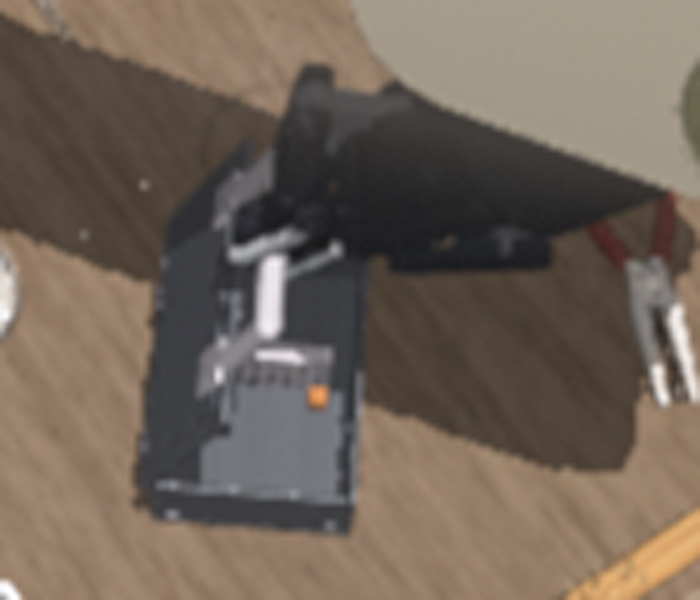

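>>> play_rows(targets="-0.0001 -0.0131 0.006 0 1; -0.0002 -0.0253 0.0136 0 1; -0.0002 -0.0366 0.0225 0 1; -0.0001 -0.0467 0.0328 0 1; -0.0001 -0.05 0.0366 0 1")

```text
time_s: 23.0
position: [0.5262, -0.1642, 0.1495]
tool_rot: [[0.131, 0.726, -0.675], [0.991, -0.123, 0.06], [-0.04, -0.677, -0.735]]
ft_force: [1.7, -0.3, -2.5]
grip_width: 0.0087
```

```bash
python3 st.py;  python3 - <<'E'
from h import *
for n in("scene","top"):
    d=get(n); np.savez(f"{n}12.npz",**d)
    im=d["pixels"][:,:,::-1]; c=im[170:290,250:390] if n=="scene" else im[130:250,240:380]
    cv2.imwrite(f"pics/{n}12.png",cv2.resize(c,None,fx=5,fy=5,interpolation=cv2.INTER_CUBIC)[:600])
E
```

```text
23.0 [-23.74  46.02  54.31 -14.52 119.99 -17.98] [ 0.5262 -0.1642  0.1495] [[0.131, 0.726, -0.675], [0.991, -0.123, 0.06], [-0.04, -0.677, -0.735]] [ 1.7 -0.3 -2.5] 0.0087
```

View pics/scene12.png

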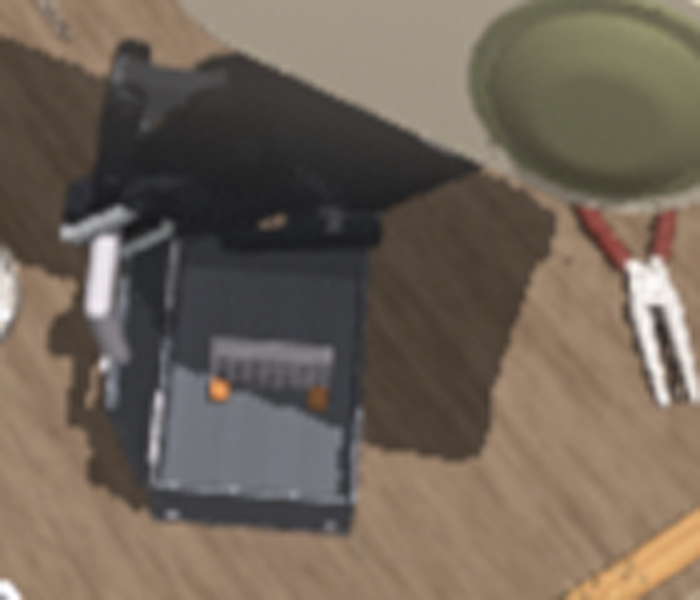

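View pics/top12.png

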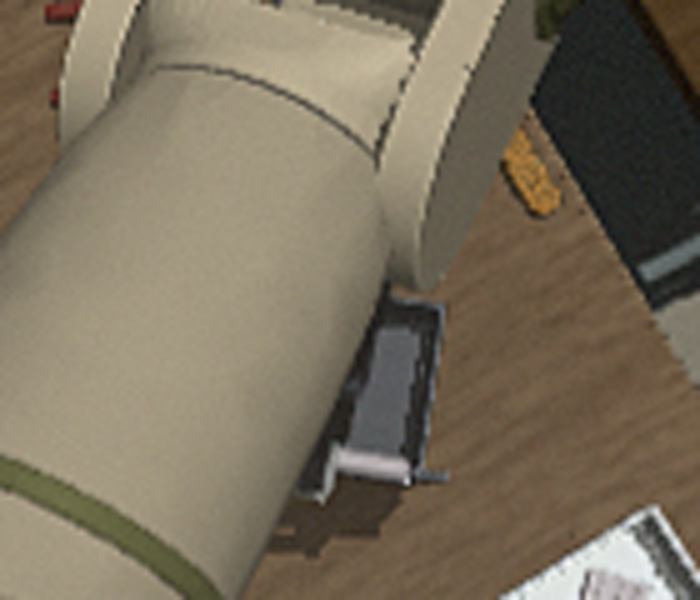

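>>> play_rows(targets="0 0 0 0 0.75; 0 0 0 0 0.75; 0 0 0 0 0.75; 0 0 -0.015 0 0.75; 0 0 -0.035 0 0.75")

```text
time_s: 23.6
position: [0.5504, -0.1662, 0.1749]
tool_rot: [[0.131, 0.724, -0.677], [0.991, -0.123, 0.06], [-0.039, -0.678, -0.734]]
ft_force: [0.6, -0.2, 0.4]
grip_width: 0.0213
```

>>> play_rows(targets="0 0 -0.03 0 0.75; 0 0.04 -0.04 0 0.7; 0 0.08 -0.04 0 0.6; 0 0.08 -0.04 -0.15 0.6; 0 0.08 -0.04 -0.3 0.6")

```text
time_s: 24.1
position: [0.6358, -0.1785, 0.1471]
tool_rot: [[-0.093, 0.729, -0.678], [0.981, 0.182, 0.061], [0.168, -0.66, -0.732]]
ft_force: [-0.3, 0.8, 0.6]
grip_width: 0.0342
```

```bash
python3 st.py;  python3 - <<'E'
from h import *
for n in("scene","top"):
    d=get(n); np.savez(f"{n}13.npz",**d)
    im=d["pixels"][:,:,::-1]; c=im[170:290,250:390] if n=="scene" else im[130:250,240:380]
    cv2.imwrite(f"pics/{n}13.png",cv2.resize(c,None,fx=5,fy=5,interpolation=cv2.INTER_CUBIC)[:600])
E
```

```text
24.1 [-21.58  59.95  23.65 -16.41 136.93 -38.61] [ 0.6358 -0.1785  0.1471] [[-0.093, 0.729, -0.678], [0.981, 0.182, 0.061], [0.168, -0.66, -0.732]] [-0.3  0.8  0.6] 0.0342
```

View pics/scene13.png

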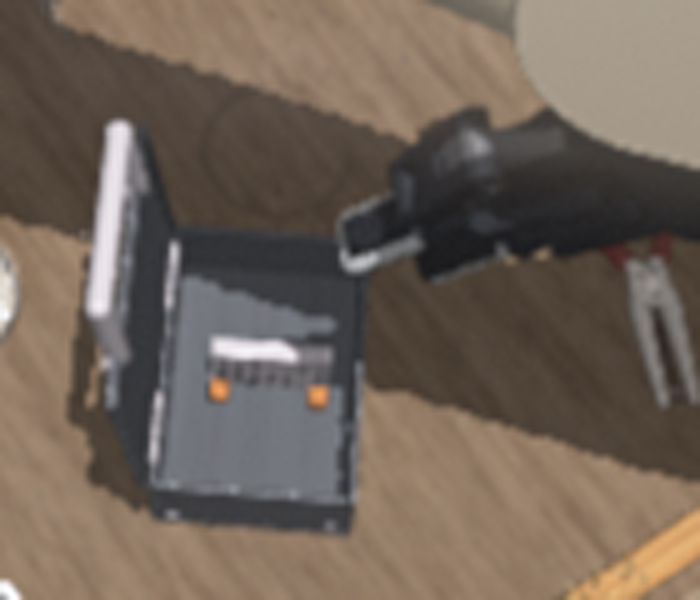

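View pics/top13.png

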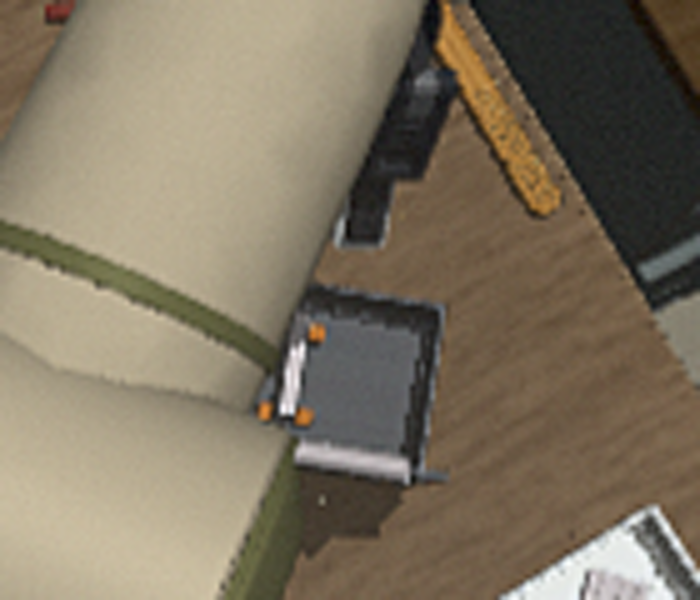

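```bash
python3 - <<'E'
from h import *
s=load("scene13.npz");t=load("top13.npz")
S=lambda p:(np.array(p)+.5)/5-.5+[250,170]; T=lambda p:(np.array(p)+.5)/5-.5+[240,130]
print(two(s,S((271,350)),t,T((292,378))))
print("scene ends",plane(s,[S((211,347)),S((333,355))],.034).round(4)); print("top ends",plane(t,[T((288,415)),T((298,341))],.034).round(4), plane(t,[T((280,414)),T((295,416)),T((290,340)),T((306,342))],.034).round(4))
# lid bar now
print("bar",two(s,S((120,126)),s,S((120,126)))[1], )
# handle -y end: scene (96,308), top (410,470)
print("bar -y",two(s,S((97,306)),t,T((408,472))))
for n,d,F in(("scene",s,(250,170,5,120,140)),("top",t,(240,130,5,120,140))):
    im=d["pixels"][F[1]:F[1]+F[3],F[0]:F[0]+F[4]][:,:,::-1]; cc=im[50:90,30:80] if n=="scene" else im[60:90,45:75]
    cv2.imwrite(f"pics/{n}z.png",cv2.resize(cc,None,fx=14,fy=14,interpolation=cv2.INTER_CUBIC))
E
```

```text
(array([ 0.59568644, -0.16556173,  0.02761549]), np.float64(0.006468938997246121))
scene ends [[ 0.5734 -0.1647  0.034 ]
 [ 0.6242 -0.1706  0.034 ]]
top ends [[ 0.5735 -0.1644  0.034 ]
 [ 0.6092 -0.1685  0.034 ]] [[ 0.5738 -0.1606  0.034 ]
 [ 0.5731 -0.1677  0.034 ]
 [ 0.6096 -0.1647  0.034 ]
 [ 0.6088 -0.1723  0.034 ]]
bar 0.0
bar -y (array([ 0.52930924, -0.20395181,  0.16458674]), np.float64(0.0020591182826476657))
```

View pics/scenez.png

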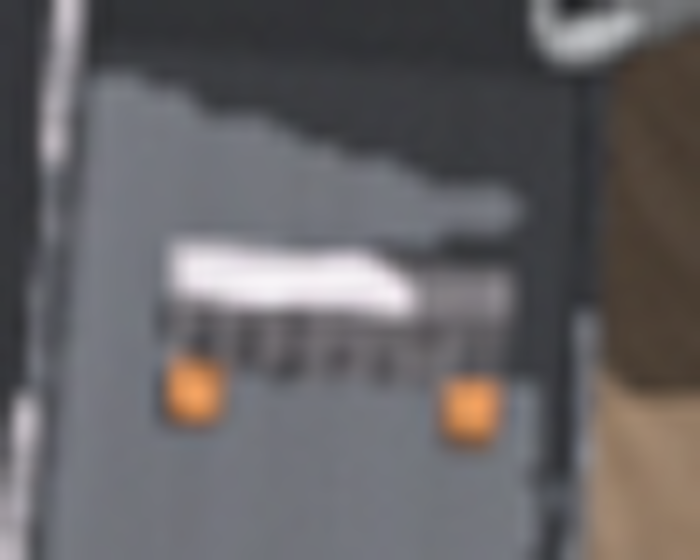

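View pics/topz.png

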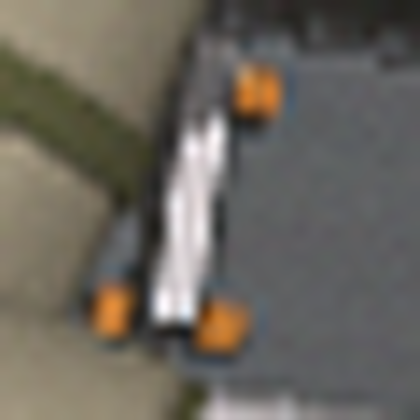

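```bash
cat > sp.py <<'E'
from h import *
import sys
s=status.observe(); R=s["tool_rot"]; z=R[:,2]; Rg=rotz(z,83); M=R.T@Rg
print(round(s["time_s"],2),s["position"].round(4),s["ft_force"].round(1),"turn",np.arctan2(M[1,0],M[0,0]).round(3),"ygoal",Rg[:,1].round(3))
for p in [(.62,-.172,.13),(.59,-.167,.09),(.59,-.167,.05),(.59,-.167,.02)]:
    p=np.array(p); q=ikf(p,Rg); print(p,"shift",(R.T@(p-s["position"])).round(4),q.round(0),min(clear3(q).values()))
E
python3 sp.py
```

```text
24.2 [ 0.6356 -0.1785  0.1494] [-0.5 -0.6 -0.1] turn -1.303 ygoal [ 0.106  0.994 -0.017]
[ 0.62  -0.172  0.13 ] shift [0.0046 0.0025 0.0252] [ -22.   58.   31.  -15.  132. -111.] 0.091
[ 0.59  -0.167  0.09 ] shift [0.0057 0.0078 0.0751] [ -22.   56.   42.  -14.  123. -109.] 0.078
[ 0.59  -0.167  0.05 ] shift [-0.0009  0.0342  0.1045] [ -22.   58.   44.  -13.  119. -108.] 0.093
[ 0.59  -0.167  0.02 ] shift [-0.0058  0.0539  0.1265] [ -22.   60.   45.  -13.  116. -107.] 0.105
```

>>> play_rows(targets="0.001 0 0 -0.145 0.6; 0.001 0 0 -0.29 0.6; 0.002 0.001 0 -0.435 0.6; 0.002 0.001 0 -0.58 0.6; 0.002 0.001 0 -0.725 0.6")

```text
time_s: 24.7
position: [0.6359, -0.1764, 0.1503]
tool_rot: [[-0.553, 0.488, -0.675], [0.619, 0.783, 0.06], [0.558, -0.385, -0.735]]
ft_force: [0.0, 0.2, -0.0]
grip_width: 0.0343
```

>>> play_rows(targets="0 0 0.006 -0.145 0.6; 0 0 0.012 -0.29 0.6; 0 0 0.018 -0.435 0.6; 0 0 0.025 -0.578 0.6; 0 0 0.025 -0.578 0.6")

```text
time_s: 25.2
position: [0.6186, -0.1748, 0.1315]
tool_rot: [[-0.729, 0.109, -0.676], [0.093, 0.994, 0.06], [0.678, -0.019, -0.734]]
ft_force: [-0.2, -0.4, 0.3]
grip_width: 0.0347
```

```bash
python3 sp.py
```

```text
25.2 [ 0.6186 -0.1748  0.1315] [-0.2 -0.4  0.3] turn -0.004 ygoal [ 0.107  0.994 -0.017]
[ 0.62  -0.172  0.13 ] shift [-0.0018  0.003   0.0003] [ -22.   58.   31.  -15.  132. -111.] 0.091
[ 0.59  -0.167  0.09 ] shift [-0.0066  0.0054  0.0503] [ -22.   56.   42.  -14.  123. -109.] 0.078
[ 0.59  -0.167  0.05 ] shift [-0.0337  0.0062  0.0797] [ -22.   58.   44.  -13.  119. -108.] 0.093
[ 0.59  -0.167  0.02 ] shift [-0.0541  0.0068  0.1017] [ -22.   60.   45.  -13.  116. -107.] 0.105
```

>>> play_rows(targets="-0.003 0.003 0.025 0 0.6; -0.0066 0.0054 0.0503 0 0.6; -0.02 0.006 0.065 0 0.6; -0.0337 0.0062 0.0797 0 0.6; -0.0337 0.0062 0.0797 0 0.6")

```text
time_s: 25.7
position: [0.5898, -0.1667, 0.048]
tool_rot: [[-0.726, 0.112, -0.678], [0.096, 0.994, 0.061], [0.681, -0.021, -0.732]]
ft_force: [-0.2, 0.3, 0.0]
grip_width: 0.0342
```

```bash
python3 sp.py;  python3 - <<'E'
from h import *
for n in("scene","top"):
    d=get(n); np.savez(f"{n}14.npz",**d)
    im=d["pixels"][:,:,::-1]; c=im[190:290,260:380] if n=="scene" else im[160:250,250:360]
    cv2.imwrite(f"pics/{n}14.png",cv2.resize(c,None,fx=6,fy=6,interpolation=cv2.INTER_CUBIC)[:600])
E
```

```text
25.7 [ 0.5898 -0.1667  0.048 ] [-0.2  0.3  0. ] turn -0.006 ygoal [ 0.107  0.994 -0.016]
[ 0.62  -0.172  0.13 ] shift [ 0.0334 -0.0036 -0.0808] [ -22.   58.   31.  -15.  132. -111.] 0.092
[ 0.59  -0.167  0.09 ] shift [ 0.0284 -0.0011 -0.0309] [ -22.   56.   42.  -14.  123. -109.] 0.079
[ 0.59  -0.167  0.05 ] shift [ 0.0012 -0.0003 -0.0016] [ -22.   58.   44.  -13.  119. -108.] 0.093
[ 0.59  -0.167  0.02 ] shift [-0.0193  0.0003  0.0204] [ -22.   60.   45.  -13.  116. -107.] 0.105
```

View pics/scene14.png

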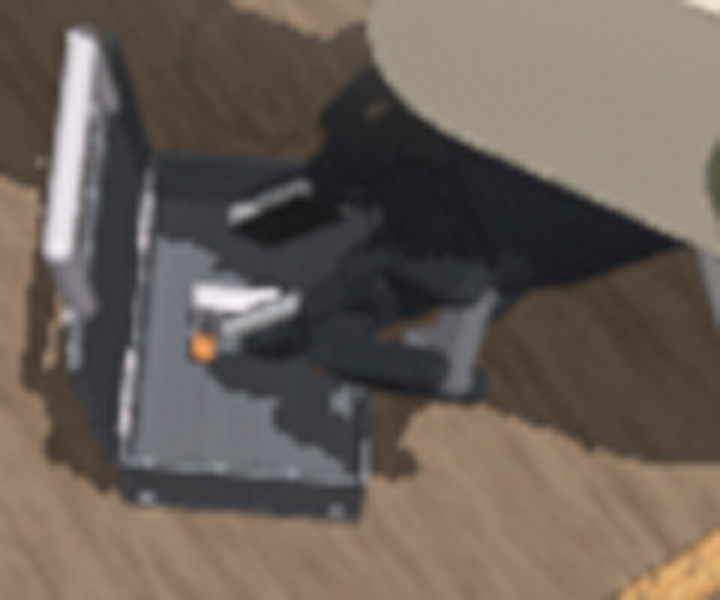

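The fingers straddle the spare plate (crop (235,300)). I lower in steps and watch the force.

>>> play_rows(targets="-0.006 0 0.006 0 0.6; -0.012 0 0.012 0 0.6; -0.012 0 0.012 0 0.6")

```text
time_s: 26.1
position: [0.5908, -0.1673, 0.0319]
tool_rot: [[-0.728, 0.108, -0.677], [0.091, 0.994, 0.06], [0.679, -0.018, -0.734]]
ft_force: [-0.5, -0.3, -0.0]
grip_width: 0.0343
```

>>> play_rows(targets="-0.003 0 0.004 0 0.6; -0.006 0 0.0075 0 0.6; -0.006 0 0.0075 0 0.6")

```text
time_s: 26.4
position: [0.5902, -0.1674, 0.0227]
tool_rot: [[-0.729, 0.108, -0.676], [0.091, 0.994, 0.06], [0.679, -0.018, -0.734]]
ft_force: [0.3, -0.5, 0.5]
grip_width: 0.034
```

```bash
python3 sp.py|head -1;  python3 - <<'E'
from h import *
for n in("scene","top"):
    d=get(n); np.savez(f"{n}15.npz",**d)
    im=d["pixels"][:,:,::-1]; c=im[190:290,260:380] if n=="scene" else im[160:250,250:360]
    cv2.imwrite(f"pics/{n}15.png",cv2.resize(c,None,fx=6,fy=6,interpolation=cv2.INTER_CUBIC)[:600])
E
```

```text
26.4 [ 0.5902 -0.1674  0.0227] [ 0.3 -0.5  0.5] turn -0.001 ygoal [ 0.107  0.994 -0.017]
```

View pics/scene15.png

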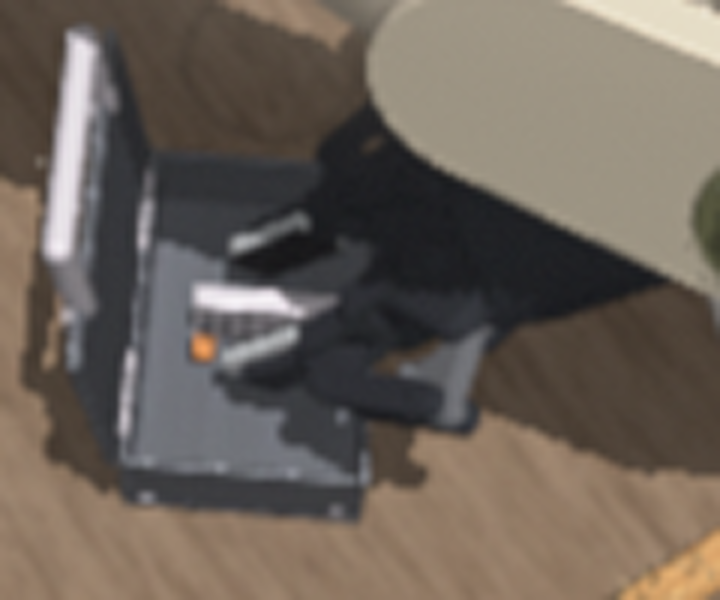

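>>> play_rows(targets="-0.0022 0 0.0022 0 0.6; -0.0022 0 0.0022 0 0.8; -0.0022 0 0.0022 0 0.95; -0.0022 0 0.0022 0 0.95; -0.0022 0 0.0022 0 0.95", force=60)

```text
time_s: 27.0
position: [0.5906, -0.1673, 0.0203]
tool_rot: [[-0.73, 0.107, -0.675], [0.091, 0.994, 0.06], [0.678, -0.017, -0.735]]
ft_force: [0.8, 2.3, 0.1]
grip_width: 0.0066
```

>>> play_rows(targets="0 0 0 0 0.95; 0 0 0 0 0.95")

```text
time_s: 27.2
position: [0.5906, -0.1674, 0.0203]
tool_rot: [[-0.73, 0.107, -0.675], [0.091, 0.994, 0.06], [0.678, -0.017, -0.735]]
ft_force: [1.0, 2.6, -0.1]
grip_width: 0.0064
```

```bash
python3 sp.py|head -1;  python3 - <<'E'
from h import *
for n in("scene","top"):
    d=get(n); np.savez(f"{n}16.npz",**d)
    im=d["pixels"][:,:,::-1]; c=im[190:290,260:380] if n=="scene" else im[160:250,250:360]
    cv2.imwrite(f"pics/{n}16.png",cv2.resize(c,None,fx=6,fy=6,interpolation=cv2.INTER_CUBIC)[:600])
E
```

```text
27.2 [ 0.5906 -0.1674  0.0203] [ 1.   2.6 -0.1] turn -0.001 ygoal [ 0.107  0.994 -0.017]
```

View pics/scene16.png

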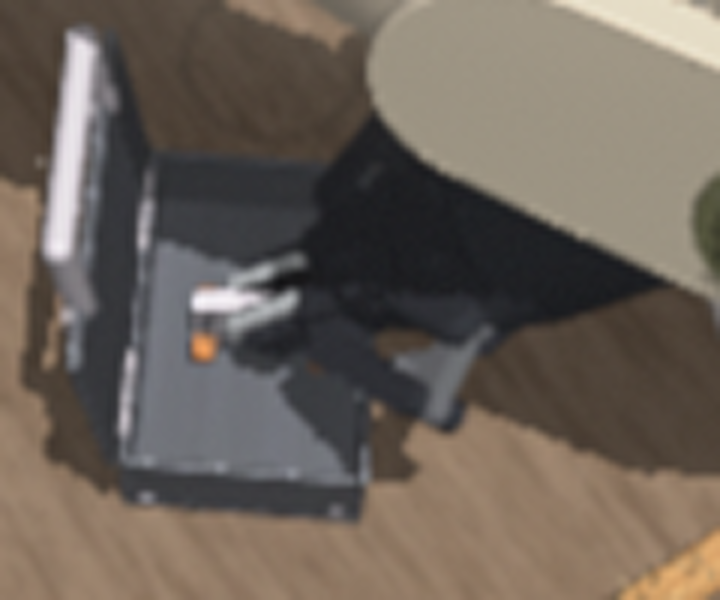

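```bash
python3 path.py ".5906 -.1674 .10; .5906 -.1674 .19; .585 -.30 .19" .03; python3 - <<'E'
from h import *
R=status.observe()["tool_rot"]
for p in [(.5906,-.1674,.19),(.585,-.23,.19),(.585,-.3,.19),(.57,-.3,.19)]: print(p,ikf(p,R).round(1))
E
```

```text
0.018 -0.000 -0.020; 0.036 -0.001 -0.039; 0.054 -0.001 -0.059; 0.074 -0.002 -0.081; 0.095 -0.002 -0.103
0.020 -0.001 -0.022; 0.019 -0.027 -0.023; 0.017 -0.053 -0.024; 0.016 -0.080 -0.025; 0.014 -0.106 -0.025
-0.002 -0.026 -0.001
rows 11 min lamp clearance 0.05
(0.5906, -0.1674, 0.19) [ -22.    51.8   35.   -15.8  133.5 -112.2]
(0.585, -0.23, 0.19) [ -26.4   53.4   31.5  -20.   134.  -118.7]
(0.585, -0.3, 0.19) [ -30.8   57.1   23.2  -25.3  136.5 -126.9]
(0.57, -0.3, 0.19) [ -31.3   54.9   28.2  -24.6  133.8 -126. ]
```

>>> play_rows(targets="0.007 0 -0.007 0 0.95; 0.018 0 -0.02 0 0.95; 0.036 -0.001 -0.039 0 0.95; 0.054 -0.001 -0.059 0 0.95; 0.054 -0.001 -0.059 0 0.95")

```text
time_s: 27.8
position: [0.5922, -0.168, 0.1054]
tool_rot: [[-0.735, 0.108, -0.669], [0.094, 0.994, 0.057], [0.671, -0.021, -0.741]]
ft_force: [-0.7, 0.1, -0.3]
grip_width: 0.0065
```

```bash
python3 sp.py|head -1;  python3 - <<'E'
from h import *
for n in("scene","top"):
    d=get(n); np.savez(f"{n}17.npz",**d)
    im=d["pixels"][:,:,::-1]; c=im[190:290,260:380] if n=="scene" else im[160:250,250:360]
    cv2.imwrite(f"pics/{n}17.png",cv2.resize(c,None,fx=6,fy=6,interpolation=cv2.INTER_CUBIC)[:600])
E
```

```text
27.8 [ 0.5922 -0.168   0.1054] [-0.7  0.1 -0.3] turn -0.004 ygoal [ 0.105  0.994 -0.019]
```

View pics/scene17.png

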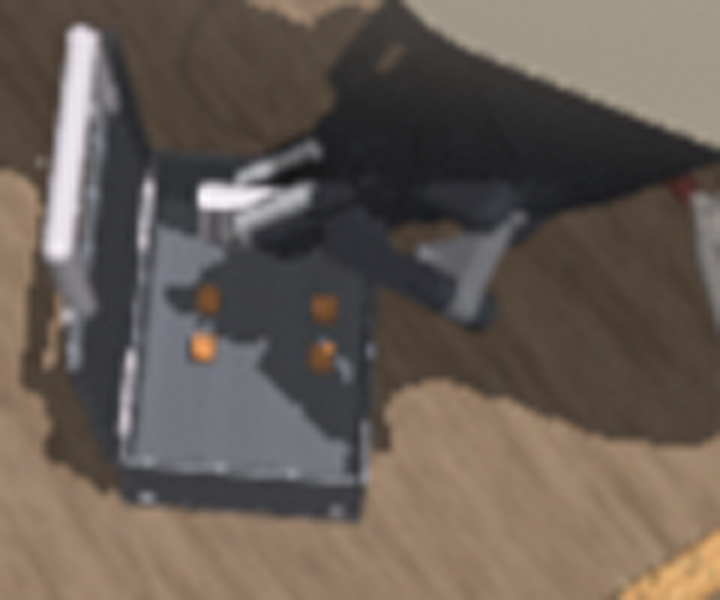

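>>> play_rows(targets="0.018 0 -0.02 0 0.95; 0.036 -0.001 -0.04 0 0.95; 0.057 -0.001 -0.063 0 0.95; 0.057 -0.02 -0.063 0 0.95; 0.056 -0.045 -0.064 0 0.95")

```text
time_s: 28.4
position: [0.5885, -0.2103, 0.1862]
tool_rot: [[-0.73, 0.106, -0.676], [0.09, 0.994, 0.058], [0.678, -0.018, -0.735]]
ft_force: [-0.2, -0.1, -1.0]
grip_width: 0.0067
```

>>> play_rows(targets="-0.001 -0.025 0 0 0.95; -0.003 -0.05 0 0 0.95; -0.004 -0.075 0 0 0.95; -0.005 -0.085 0.004 0 0.95; -0.005 -0.085 0.004 0 0.95")

```text
time_s: 28.9
position: [0.5795, -0.2963, 0.1796]
tool_rot: [[-0.728, 0.109, -0.677], [0.092, 0.994, 0.062], [0.68, -0.017, -0.733]]
ft_force: [0.2, 0.4, -1.3]
grip_width: 0.0068
```

>>> play_rows(targets="0 0 0 0 0.95; 0 0 0 0 0.95; 0 0 0 0 0.95; 0 0 0 0 0.95; 0 0 0 0 0.95")

```text
time_s: 29.4
position: [0.5804, -0.295, 0.1814]
tool_rot: [[-0.73, 0.107, -0.675], [0.091, 0.994, 0.059], [0.678, -0.018, -0.735]]
ft_force: [-0.7, -0.8, -1.5]
grip_width: 0.0065
```

```bash
python3 st.py;  python3 - <<'E'
from h import *
for n in("scene","top"):
    d=get(n); np.savez(f"{n}18.npz",**d)
    im=d["pixels"][:,:,::-1]; c=im[170:360,200:400] if n=="scene" else im
    cv2.imwrite(f"pics/{n}18.png",cv2.resize(c,None,fx=3.1,fy=3.1,interpolation=cv2.INTER_CUBIC)[:600] if n=="scene" else c)
E
```

```text
29.4 [ -30.64   56.17   26.65  -24.17  134.29 -125.3 ] [ 0.5804 -0.295   0.1814] [[-0.73, 0.107, -0.675], [0.091, 0.994, 0.059], [0.678, -0.018, -0.735]] [-0.7 -0.8 -1.5] 0.0065
```

View pics/scene18.png

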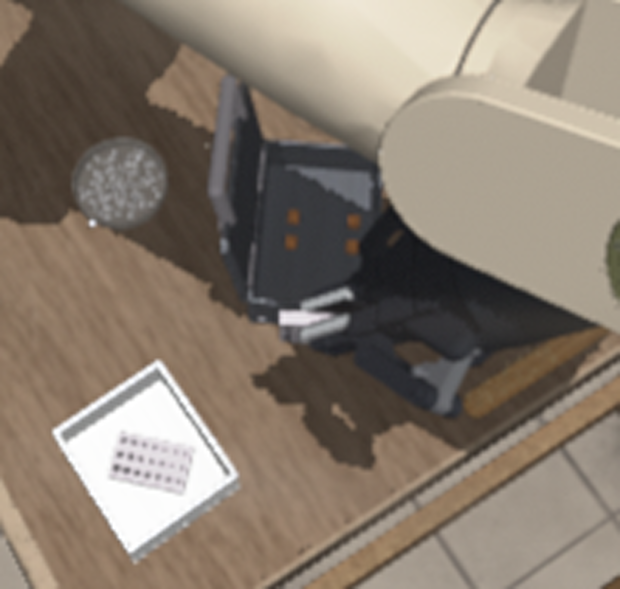

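View pics/top18.png

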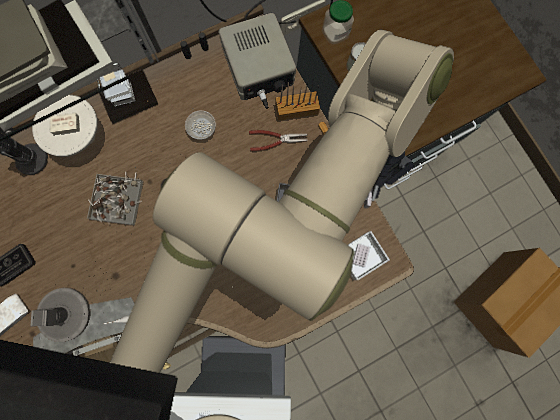

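```bash
python3 - <<'E'
from h import *
d=load("scene18.npz"); P=depth_pts(d); im=d["pixels"].astype(int)
w=(slice(266,284),slice(286,312)); m=(im.min(2)>150)[w]&(P[w][...,2]>.15)&(P[w][...,2]<.23); Q=P[w][m]; print("plate top pts",m.sum(),Q.mean(0).round(4),"z span",np.percentile(Q[:,2],[5,95]).round(4))
A=np.c_[Q[:,:2]-Q[:,:2].mean(0),np.ones(len(Q))]; print("slope",np.linalg.lstsq(A,Q[:,2],rcond=None)[0].round(3))
w=(slice(194,246),slice(266,280)); k=(P[w][...,2]>.13)&(P[w][...,2]<.2); Q=P[w][k]; print("bar region",Q.mean(0).round(3),Q.max(0).round(3)); s=status.observe(); print(s["qvel"].round(2))
s0=load("scene0.npz"); P0=depth_pts(s0)
E
```

```text
plate top pts 100 [ 0.5792 -0.2959  0.1989] z span [0.1934 0.2116]
slope [ 0.482 -0.34   0.199]
bar region [ 0.535 -0.172  0.159] [ 0.548 -0.127  0.167]
[-0.1   0.08 -0.1  -0.06 -0.06  0.13]
```

```bash
python3 - <<'E'
from h import *
d=load("scene18.npz"); P=depth_pts(d); im=d["pixels"]
print(P[270:276,289:302,2].round(3)); print(im[270:276,289:302].min(2))
cv2.imwrite("pics/fin.png",cv2.resize(im[260:290,280:320][:,:,::-1],None,fx=18,fy=18,interpolation=cv2.INTER_CUBIC))
# predicted upright plate corners from the grasp geometry
dz=np.array(status.observe()["position"])-[.5906,-.1674,.0203]; c=np.array([.599,-.1676,0])+dz; a=np.radians(-7.2); e=np.array([np.cos(a),np.sin(a),0]); f=np.array([-np.sin(a),np.cos(a),0])
for z in(.034,.004):
    print(z,proj(d,[c-.025*e+sg*.004*f+[0,0,z] for sg in(1,-1)]).round(1), (c[2]+z).round(3))
E
```

```text
[[0.03  0.032 0.03  0.033 0.032 0.029 0.031 0.035 0.19  0.192 0.198 0.197
  0.2  ]
 [0.024 0.195 0.196 0.195 0.196 0.195 0.195 0.194 0.197 0.196 0.198 0.194
  0.195]
 [0.018 0.194 0.195 0.196 0.196 0.196 0.195 0.194 0.195 0.197 0.196 0.197
  0.193]
 [0.011 0.196 0.196 0.194 0.195 0.196 0.195 0.194 0.195 0.196 0.195 0.198
  0.196]
 [0.004 0.196 0.195 0.196 0.892 0.194 0.196 0.195 0.196 0.195 0.195 0.194
  0.201]
 [0.001 0.191 0.192 0.194 0.194 0.193 0.192 0.195 0.195 0.195 0.198 0.2
  0.2  ]]
[[ 70 154 174 166 166 172 174 173 188 184 154 131 110]
 [ 79 191 225 221 220 224 225 223 223 221 206 194 186]
 [ 76 189 226 225 223 223 223 223 223 223 222 223 221]
 [ 77 199 231 227 227 227 226 227 227 227 225 203 188]
 [ 78 167 192 186 187 189 191 195 198 194 182 150 136]
 [ 79 105 106  93  98 109 120 118 127 142 140 138 147]]
0.034 [[290.1 269. ]
 [289.7 273.7]] 0.195
0.004 [[290.1 275. ]
 [289.8 279.5]] 0.165
```

View pics/fin.png

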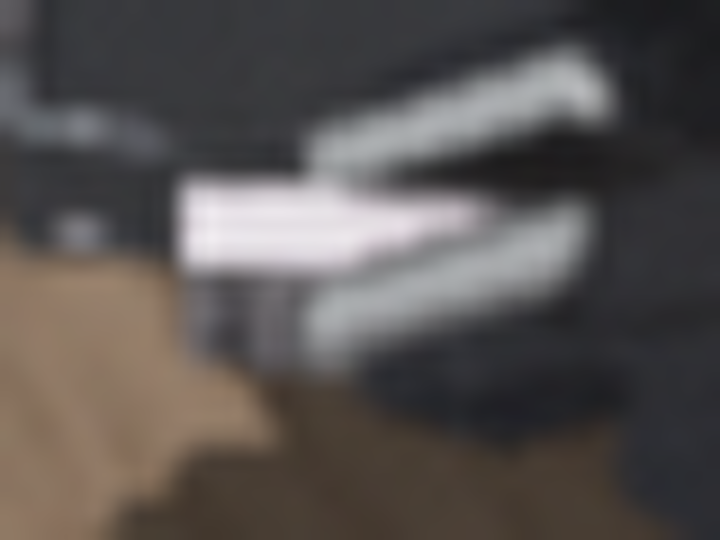

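The plate's top edge is level at z ≈ 0.195, so its lower edge is at ≈ 0.165 and it is upright. The lid is open and the worn plate is in the box. Handing in.

```bash
python3 -c "
from rig import env; print(env.close_job())"
```

```text
the job is handed in; nothing more can be done
None
```

The job is done and handed in at about 29.5 s of the 61 s allowed. No verdict was reported.

**What I did**
- **Lean:** The lamp blocked every pose with the tool pointing straight down. I leaned the wrist outward by about 0.74 rad, first by pressing joint 5 against its limit, then mainly by winding the last joint to its end stop over free floor beside and behind the robot, so further turns tilted the tool.
- **Worn plate:** I picked it off the bench and dropped it in the scrap box.
- **Lid:** I gripped the loop bar and swung the lid to about 1.7 rad. It stayed there after release.
- **Spare plate:** I drew it out of the case, lifted it and moved it to the right, clear of the case.

**Last checks**
- **Worn plate:** It lies flat inside the scrap box.
- **Lid:** It stands open, with the bar at about z = 0.16.
- **Spare plate:** It is held still. The top edge reads level at z ≈ 0.195 along its visible length, so the lower edge is at about 0.165 and it is upright.
- **Load:** About 1.5 N downward on the wrist against an expected 0.9 N. Readings vary by up to about 1 N.
- **Bystanders:** The pearl cap is within 2 pixels of its first position. The arm hid the tweezers, the loupe and the blue and green blocks in the last pictures, so I did not re-check them. The arm's path did not go near them.

**Readings that disagreed**
- **Finger opening:** It reads about 2 mm under the true size of every gripped object.
- **First slope fit:** My first fit of the held plate's top edge showed a large tilt because it included finger pixels. The clean pixel rows are level.

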